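# Reset the score-ball pot for the next game of dominoes

## Robot

A 6-joint arm with a two-finger parallel gripper is mounted at the origin on the work surface. World frame = base frame: x ahead of the robot, y to its left, z up, the work surface at z = 0. Lengths are in mm, angles in rad, forces in N, time in s.
With the tool pointing down it reaches from about 300 to 775 mm from the base axis. Payload 14.6 kg.
Tool frame: the origin (TCP) lies between the finger pads; the fingertips stand manip.tip_reach ahead of it and the grasp point (between the pads) lies 5 mm behind it (manip.tip_reach is the distance from the TCP to the fingertips, in mm); z points along the fingers, y is the line along which they close (so a half turn about z gives the same grasp; the last joint's range is limited). The gripper opens to 94 mm and grips with 3 to 60 N. Pads are 16 mm wide; open, the fingers measure 119 mm over their backs; the gripper's body (75 mm by 177 mm) begins 78 mm behind the grasp point.
Start: joints at [-1.25, 0.3, 1.521, -0, 1.321, -0.067], TCP at [207.976, -509.151, 219.446] pointing down, gripper open.
Joint ranges: [-3.03, 3.03], [-0.79, 2.21], [0.23, 2.52], [-1.04, 4.18], [0, 3.07], [-2.55, 2.55]. Speed limits (rad/s): [2.22, 2.22, 2.57, 3.14, 3.14, 3.14].

## Interface

Orientations are given as [roll, pitch, yaw] about the fixed x, y, z axes, in that order (R = Rz(yaw) Ry(pitch) Rx(roll)).
In Python, from cell import manip gives the robot as it stands. The module is installed in compiled form; this text tells all that it offers.
- The arm moves only by the shell command python3 -m creep 'ROWS' [FORCE]. ROWS is JSON, a list of rows, each a list of 3 entries, a list of its own where there are three numbers: the opening, from -1 (shut) to 1 (fully open), then the shift along the tool's x, y, z in cm, then the turn about the tool's z in units of 5 degrees (1.0 is 5 degrees). In form: [[grip, [tx, ty, tz], roll], ...]. A call has 1 to 12 rows; each row is the pose to reach, as a shift and turn from the pose commanded when the call began, along the tool's axes at that moment; what a row does not reach only later rows make up. A row lasts 1/10 s, in which the tool goes at most 50 mm and 8.59 degrees, less where a joint would pass 70% of its speed; a pose out of reach is approached as far as the arm can. A call with a gripper value outside its range is refused whole. The fingers move at their own pace and stop on an object; FORCE is the grip in N (left out, the last holds). Time passes only in rows, so rows that repeat a pose let the fingers close. It gives the time, the measured TCP pose, the force, the opening and the grip force at its end, in the units of the state.
- manip.read_state(): the state, without advancing time (a new reading comes with each control period).
- manip.camera(name): name is "scene" or "top" or "wrist"; returns the picture (480x640x3 uint8, red, green, blue); there is no depth.
- manip.camera_params(name): a dict with "fovy" (degrees; the focal length in pixels is half the picture's height over the tangent of half this angle, whatever the lens; pixels are square), "cx", "cy" (the principal point, pixels), "k1" (the pictures are not rectified: a ray, as slopes to the right and down, at radius r is drawn at 1 + k1 r^2 times it, then the intrinsics apply), "origin" and "attitude" of the camera in the world. Camera axes: x right, y down, z forward; pixel columns grow to the right and rows downward; lengths in mm; the calibration is good to about 2 mm. A picture is of the moment at which its call begins: read the wrist's pose just before it. camera_params takes no time and is no camera call; for the wrist camera it gives the pose at the moment of the call.
- manip.sign_off(): hands the job in; it is judged then, once.
The state is a dict: "clock": time; "joints": joint angles; "qd": joint speeds; "effort": joint torques, N m; "eef_pos": TCP position; "eef_rot": TCP orientation; "wrist_force": force on the tool from outside, world axes, zero at the start; "moment": the same for the moment, N m; "finger_gap": finger opening in mm; "finger_force": force on a finger pad.
Only numpy, scipy, OpenCV 4.12 (cv2) and the standard library are available. Lean on these libraries where they do the work, as an engineer would, in place of code of your own. Each camera call takes 0.05 s, during which the arm holds its last target. There are 200 camera calls.

## Task

Get the score pot ready for the next game: take the tamper off the sloping score board and press the pot's sprung plate squarely down with it until it bottoms out level, then stand the tamper back on the board. After that, pick up the tray cup, pour all six wooden balls into the pot and set the empty cup back down upright on the table. Leave the tumbler, the bottle opener and the two loose dominoes alone, and do not push the plate with the gripper.

Things in the scene. Friction and masses are not known exactly. Their poses are not given: they have to be found in the camera images.
- board: wooden score board held in the vise, sloping 30 deg like a lectern; 130 (x) x 160 (y) x 14 mm. Origin: centre of its upper face, 115 mm above the table. z: out of the face, leaning 30 deg from vertical to the robot's side; x: up the slope; y: level, along the board. A 12 mm high ledge runs along its lower edge, inner face at x = -51 mm
- vise: dark iron bench vise fixed to the table (place and yaw vary), gripping the board. Origin: centre of its underside, 115 mm under the board's origin; z up, x away from the robot. Base 100 x 110 mm; its screw handle sticks out 90 mm on the far (+x) side, lower than the board
- tamper: loose tamper, about 0.35 kg: flat aluminium foot disc, diameter 72, 16 mm thick, and a round wooden handle of diameter 28 mm on its axis; 110 mm tall in all. Origin: centre of the foot's underside; z along the axis to the handle's end. It starts standing on the sloping board near the ledge (friction and ledge hold it), handle leaning 30 deg like the board's z
- pot: round wooden pot fixed to the table, origin at the centre of its underside, z up. Outer diameter 116 mm, inner diameter 104 mm, rim 95 mm above the table; a foot flange of 136 mm diameter, 10 mm high
- follower (a joint): how far the pot's sprung plate is pressed down, m: 0 = up, 0.030 = bottomed out. A spring pushes it up, but a stiff friction brake holds it wherever it is left. Pushing it takes about 8 N at the top rising to 10 N at the bottom, plus 1 N for each 25 mm/s
- plate: the sprung plate: flat brass disc, diameter 98 mm, filling the pot like a piston. Origin: centre of its top face, 75 mm above the table when up (20 mm below the pot's rim), 45 mm when bottomed out; z is its upward normal. It rocks up to 9 deg on a springy centre pivot if pushed off-centre or by a tilted tamper, and rights itself when let go
- cup: loose aluminium tray cup, about 0.16 kg, on the table, the balls in it. Origin: centre of its underside; z up. Flared bowl: outer diameter 78 at the base, 100 at the rim, 40 mm high, walls 3, floor 4 mm. A straight handle points along the cup's own -x: a level bar 12 mm wide (y), z from 26 to 40 mm, from the wall to x = -116 mm; grip it about 90 mm from the axis
- tumbler: chunky glass tumbler standing on the table, 80 mm diameter, 95 mm tall, bystander; origin at the centre of its underside
- opener: brass bottle opener in the shape of a fish lying flat, 120 x 34 x 8 mm, bystander; origin under its middle, x towards the fish's head
- domino0: loose black domino lying flat, 60 x 30 x 12 mm, bystander; origin at the centre of its underside
- domino1: as the first, a second loose bystander domino
- ball0_center (a point): centre of a turned wooden score ball of 22 mm diameter, 12 g; six alike lie in the cup
- ball1_center (a point): centre of another of the six balls
- ball2_center (a point): centre of another of the six balls
- ball3_center (a point): centre of another of the six balls
- ball4_center (a point): centre of another of the six balls
- ball5_center (a point): centre of another of the six balls
Mind the look-alikes: they are no part of the job. Leave any pink, purple or yellow look-alike of the tamper alone.

How it is judged (in metres and radians):
On the way, in this order (a step that is already met when the one before it is completed fails the run):
1. the plate is pressed down with the tamper until it bottoms out (at least 28.5 of its 30 mm), plate level within 3.5 deg and tamper upright within 4.5 deg (value of joint follower above 0.0285 m and angle between plate's own z axis and vertical below 0.06 rad and angle between tamper's own z axis and vertical below 0.08 rad and contact force between tamper and plate above 2 N), for 0.3 s.
2. the tamper stands on the sloping board again, let go, and the plate is still down (z of tamper in the frame of board between -0.004 and 0.004 m and x of tamper in the frame of board between -0.022 and 0.04 m and y of tamper in the frame of board between -0.06 and 0.06 m and angle between the z axis of tamper and the z axis of board, either way round below 0.1 rad and contact force between the fingers and tamper below 0.3 N and linear speed of tamper below 0.02 m/s and value of joint follower above 0.027 m), for 0.3 s.
3. all six balls lie in the pot (horizontal distance between each of ball0_center, ball1_center, ball2_center, ball3_center, ball4_center, ball5_center and pot below 0.05 m and height (world z) of each of ball0_center, ball1_center, ball2_center, ball3_center, ball4_center, ball5_center below 0.09 m), for 0.3 s.
At the end, for the whole second after the job is handed in: All six balls in the pot (below its rim), plate still at least 27 mm down, tamper standing flat on the sloping board (within 4 mm and 6 deg of its face), cup upright on the table (within 5 deg); all let go and still (all of step 2 and all of step 3 and angle between cup's own z axis and vertical below 0.08 rad and height (world z) of cup between -0.004 and 0.006 m and contact force between the fingers and cup below 0.3 N and linear speed of cup below 0.02 m/s); the robot touches nothing.
It fails at once if the gripper or arm pushes the plate (contact force between any of the arm, the fingers and plate above 1 N).
It fails at once if the tumbler, bottle opener or a loose domino is moved more than 15 mm (distance of any of tumbler, opener, domino0, domino1 from where it was at the start of the episode above 0.015 m).
It also fails if it takes over 72 s, if anything falls off the work surface, if the arm or the gripper's body presses on something with over 40 N, if the wrist force passes 120 N, or if a joint passes its speed limit or range.

## Working session

There is one attempt and no reset: what is moved stays moved. The work goes in short steps, Python scripts to look and compute and a shell command to move; the robot and the scene stay as the last step left them, time stands still between calls to the robot, and variables do not carry over. Pictures are saved under pics/ and viewed, at most 10 in all, crops included, and the job is handed in when it is done.

```bash
mkdir -p pics
cat > h.py <<'E'
import numpy as np, cv2
from scipy.spatial.transform import Rotation as Ro
from scipy.optimize import least_squares
from cell import manip
def snap(n,f=None):
    im=manip.camera(n)[...,::-1].copy()
    cv2.imwrite('pics/%s.png'%(f or n),im); return im
def P(n):
    p=manip.camera_params(n); a=np.array(p['attitude'],float)
    R=a if a.shape==(3,3) else Ro.from_euler('xyz',a).as_matrix()
    f=240/np.tan(np.radians(p['fovy'])/2); return p,R,np.array(p['origin'],float),f
def proj(n,X):
    p,R,o,f=P(n); c=(np.atleast_2d(X)-o)@R; s=c[:,:2]/c[:,2:]
    s=s*(1+p['k1']*(s**2).sum(1,keepdims=True)); return s*f+[p['cx'],p['cy']]
def at(n,uv,z):
    p,R,o,f=P(n); d=(np.array(uv,float)-[p['cx'],p['cy']])/f; s=d.copy()
    for _ in range(20): s=d/(1+p['k1']*(s@s))
    r=R@np.array([s[0],s[1],1]); return o+r*(z-o[2])/r[2]
E
python3 - <<'E'
from h import *
for n in('scene','top','wrist'): print(n,manip.camera_params(n))
print(manip.tip_reach); s=manip.read_state(); print({k:np.round(v,3).tolist() for k,v in s.items()})
snap('scene','scene0');snap('top','top0')
E
```

```text
scene {'fovy': 45.83781389194108, 'cx': 318.9117342603482, 'cy': 236.12754455344276, 'k1': -0.0843021704890443, 'origin': array([1194.71156462,  579.4327332 ,  871.53388708]), 'attitude': array([-2.32832493,  0.00572906,  2.18342055])}
top {'fovy': 44.056024373485535, 'cx': 324.21502203404714, 'cy': 242.1395066311265, 'k1': 0.03527682256629196, 'origin': array([ 413.34052204,   86.04459861, 1340.75201373]), 'attitude': array([-3.04827861e+00,  1.84850139e-03, -1.55937965e+00])}
wrist {'fovy': 60.7611648422559, 'cx': 320.54362534805273, 'cy': 239.12979535229616, 'k1': 0.026934664206201407, 'origin': array([ 282.60333126, -479.11148941,  384.72422801]), 'attitude': array([ 2.86277270e+00,  2.63807050e-03, -1.18200617e+00])}
14.0
{'clock': 0.0, 'joints': [-1.25, 0.3, 1.522, -0.0, 1.321, -0.067], 'qd': [-0.0, 0.001, 0.001, -0.0, 0.001, -0.0], 'effort': [0.0, -53.181, -35.274, 0.071, 0.024, -0.0], 'eef_pos': [207.906, -508.92, 218.89], 'eef_rot': [-3.14, -0.0, 0.388], 'wrist_force': [-0.578, 0.011, 0.252], 'moment': [0.004, 0.028, -0.028], 'finger_force': 0.0, 'finger_gap': 93.932}
```

View pics/top0.png

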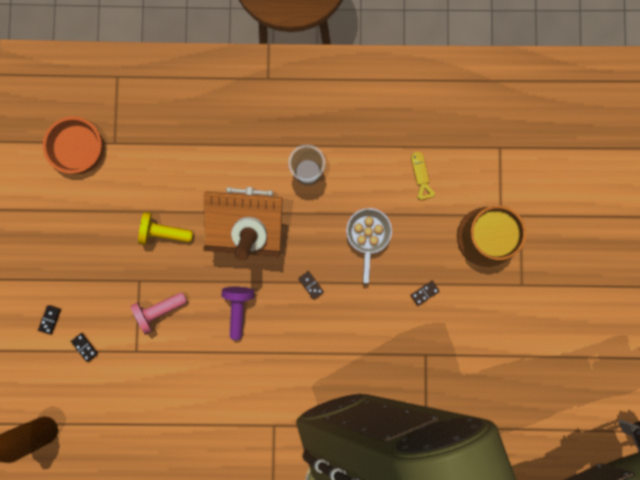

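View pics/scene0.png

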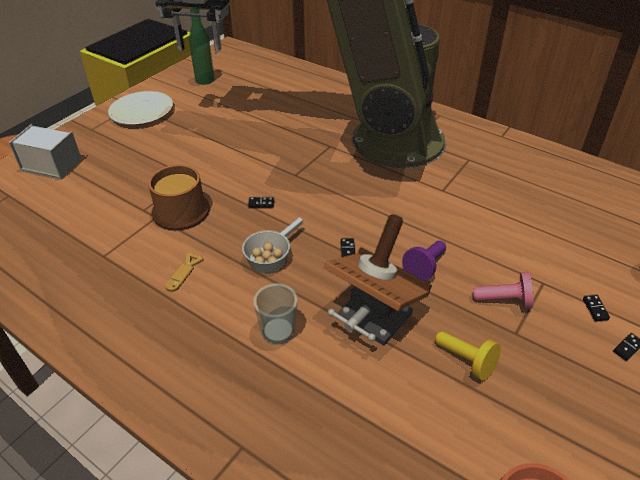

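Both pictures show the board with the tamper (foot at top-view pixel (249,234)), cup at (369,231) with its handle end at (366,283), pot rim at (497,233), tumbler at (307,165), dominoes at (311,285) and (425,293). I'll enlarge for accurate reading.

Run:
```python
import cv2,numpy as np
t=cv2.imread('pics/top0.png'); s=cv2.imread('pics/scene0.png')
a=cv2.resize(t[180:300,190:340],None,fx=4,fy=4,interpolation=cv2.INTER_CUBIC)
b=cv2.resize(t[190:300,340:540],None,fx=4,fy=4,interpolation=cv2.INTER_CUBIC)
c=cv2.resize(s[205:350,310:460],None,fx=4,fy=4,interpolation=cv2.INTER_CUBIC)
for n,i in zip('abc',(a,b,c)): 
    for k in range(0,i.shape[1],80): cv2.line(i,(k,0),(k,6),(255,255,255),1)
    for k in range(0,i.shape[0],80): cv2.line(i,(0,k),(6,k),(255,255,255),1)
    cv2.imwrite('pics/%s.png'%n,i)
```

```text
(no output)
```

View pics/a.png

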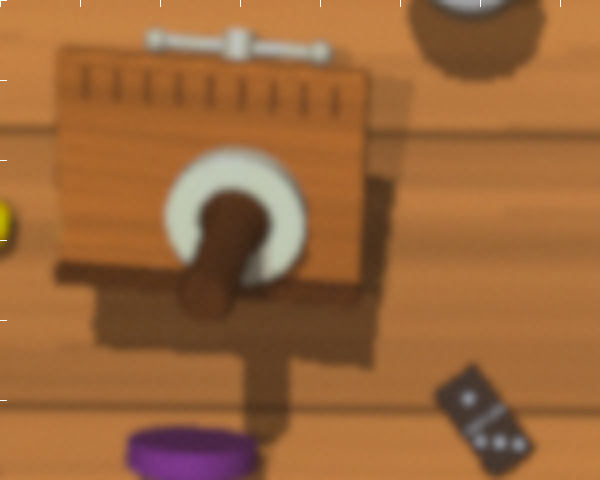

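View pics/b.png

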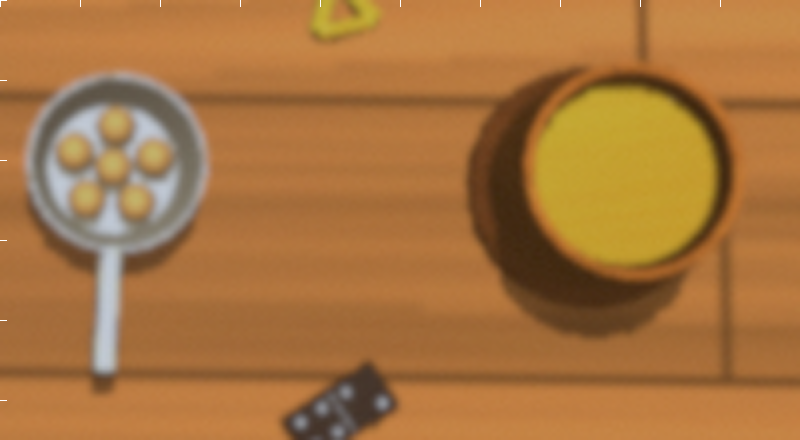

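View pics/c.png

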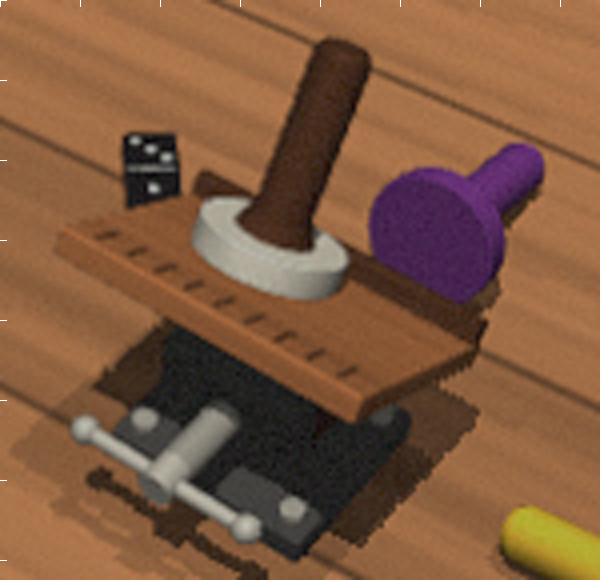

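Crop a: board's upper corners at (57,47) and (368,72), foot centred near (235,218), handle end (207,293). Crop b: cup rim centre (117,163), handle end (104,374), pot rim centre (632,172). Crop c: board upper corners (60,230), (358,405), handle end (342,58).

Run:
```python
from h import *
A=lambda u,v:(190+(u-1.5)/4,180+(v-1.5)/4)
B=lambda u,v:(340+(u-1.5)/4,190+(v-1.5)/4)
C=lambda u,v:(310+(u-1.5)/4,205+(v-1.5)/4)
c30,s30=np.cos(np.pi/6),np.sin(np.pi/6)
def bd(q,X):
    Rb=np.array([[c30,0,-s30],[0,1,0],[s30,0,c30]])
    return Ro.from_euler('z',q[2]).apply(np.atleast_2d(X)@Rb.T)+[q[0],q[1],115]
def res(q):
    e=[]
    for n,uv,X in [('top',A(57,47),[65,80,0]),('top',A(368,72),[65,-80,0]),('scene',C(60,230),[65,-80,0]),('scene',C(358,405),[65,80,0]),
       ('top',A(207,293),[q[3],q[4],110]),('scene',C(342,56),[q[3],q[4],110]),('top',A(237,214),[q[3],q[4],16])]:
        e+=list(proj(n,bd(q,X))[0]-uv)
    return e
r=least_squares(res,[500,200,0,-15,0],x_scale=[10,10,.1,10,10]); print('board',r.x.round(3),np.round(r.fun,1))
q=r.x
for h in(0,80,85,90,110): print(h,bd(q,[q[3],q[4],h]).round(1))
print('pot top',at('top',B(632,172),95)); 
c=at('top',B(117.5,163.5),40); e=at('top',B(104,374),40); print('cup',c,'end',e,np.linalg.norm(c-e),np.degrees(np.arctan2(*(c-e)[1::-1])))
print('tumbler',at('top',(307,165),95),'dom',at('top',(311,285),12),at('top',(425,293),12),'pur',at('top',(237,293),60))
import cv2
# scene check overlays
pot=at('top',B(632,172),95)
print('scene pot',proj('scene',pot),'scene cup',proj('scene',c))
```

```text
board [ 5.67465e+02  2.63154e+02 -7.70000e-02 -1.58660e+01 -1.81040e+01] [-1.5 -1.9 -0.9 -1.2 -0.9 -1.6 -0.2 -1.4 -1.  -0.1 -0.3 -2.8 -0.6  0. ]
0 [[552.4 246.2 107.1]]
80 [[512.5 249.2 176.3]]
85 [[510.  249.4 180.7]]
90 [[507.5 249.6 185. ]]
110 [[497.5 250.4 202.3]]
pot top [ 554.10971347 -275.09337743   95.        ]
cup [561.93145979  -8.64214853  40.        ] end [446.0247462   -1.75722885  40.        ] 116.11101745881534 -3.3994049770010792
tumbler [694.80559318 128.30100333  95.        ] dom [441.14735092 118.34742448  12.        ] [ 426.35702646 -135.95418938   12.        ] pur [421.25321044 276.0004679   60.        ]
scene pot [[174.30599995 177.53857469]] scene cup [[265.45099688 243.98471739]]
```

```bash
python3 -m creep '[[1,[31.4,-26,-8],5.3],[1,[31.4,-26,-8],5.3],[1,[31.4,-26,-8],5.3],[1,[31.4,-26,-8],5.3],[1,[31.4,-26,-8],5.3],[1,[31.4,-26,-8],5.3],[1,[31.4,-26,-8],5.3],[1,[31.4,-26,-8],5.3],[1,[31.4,-26,-8],5.3],[1,[31.4,-26,-8],5.3],[1,[31.4,-26,-8],5.3]]' 40
python3 - <<'E'
from h import *
snap('wrist','w0'); p=manip.camera_params('wrist'); print(p['origin'],p['attitude'],manip.read_state()['eef_rot'])
for X in([554,-275,95],[562,-8.6,40],[446,-1.8,40]): print(proj('wrist',X))
E
```

```text
clock: 1.2
eef_pos: [400.1, -149.9, 299.1]
eef_rot: [-3.142, 0.001, -0.074]
wrist_force: [0.1, -0.1, -0.8]
finger_gap: 93.9
finger_force: 0.0
[ 480.45089811 -156.88998634  464.7871786 ] [ 2.86115624e+00  1.83337495e-03 -1.64487550e+00] [-3.14146368e+00  7.99891913e-04 -7.50604494e-02]
[[461.2783381   13.53071673]]
[[157.71696382  42.16134049]]
[[172.8003074  167.27385029]]
```

View pics/w0.png

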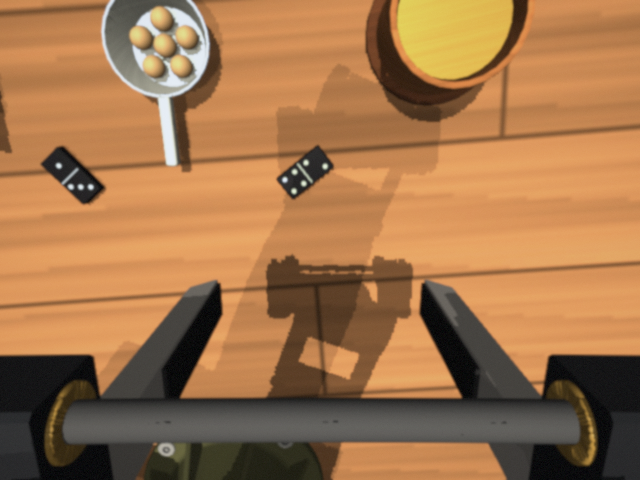

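Cup rim centre at (156,43) and handle end (172,165), pot rim spanning u 390–533: all agree with the projection within a few mm.

```bash
python3 -m creep '[[1,[2,-40.4,0],0],[1,[2,-40.4,0],0],[1,[2,-40.4,0],0],[1,[2,-40.4,0],0],[1,[2,-40.4,0],0],[1,[2,-40.4,0],0],[1,[2,-40.4,0],0],[1,[2,-40.4,0],0],[1,[2,-40.4,0],0],[1,[2,-40.4,0],0]]'
python3 - <<'E'
from h import *
snap('wrist','w1'); p=manip.camera_params('wrist'); print(p['origin'],p['attitude'])
np.save('w1.npy',np.r_[p['origin'],p['attitude']])
E
```

```text
clock: 2.25
eef_pos: [450.7, 251.3, 298.6]
eef_rot: [3.141, 0.001, -0.074]
wrist_force: [-0.8, -0.8, 0.4]
finger_gap: 93.9
finger_force: 0.0
[531.3288737  243.98888917 464.66904562] [ 2.86107929e+00  9.65327430e-04 -1.64538628e+00]
```

View pics/w1.png

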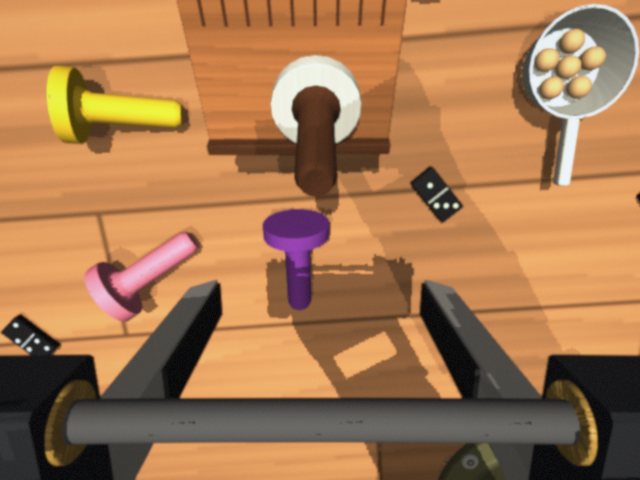

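Wrist view: handle end centred at (316,180), foot at (316,99), ledge from (208,147) to (389,146), parallel to the finger line.

Run:
```python
from h import *
A=lambda u,v:(190+(u-1.5)/4,180+(v-1.5)/4)
c30,s30=np.cos(np.pi/6),np.sin(np.pi/6)
def bd(q,X):
    Rb=np.array([[c30,0,-s30],[0,1,0],[s30,0,c30]])
    return Ro.from_euler('z',q[2]).apply(np.atleast_2d(X)@Rb.T)+[q[0],q[1],115]
def res(q):
    e=[]
    for n,uv,X in [('top',A(57,47),[65,80,0]),('top',A(368,72),[65,-80,0]),('wrist',(208,139),[-51,80,12]),('wrist',(390,138),[-51,-80,12]),
       ('top',A(207,293),[q[3],q[4],110]),('wrist',(316,180),[q[3],q[4],110]),('top',A(237,214),[q[3],q[4],16]),('wrist',(316,99),[q[3],q[4],14])]:
        e+=list(proj(n,bd(q,X))[0]-uv)
    return e
r=least_squares(res,[500,200,0,-15,0],x_scale=[10,10,.1,10,10]); print('board',r.x.round(3),np.round(r.fun,1))
q=r.x; np.save('board.npy',q)
for h in(0,80,85,90,110): print(h,bd(q,[q[3],q[4],h]).round(1))
```

```text
board [ 5.67398e+02  2.60505e+02 -6.90000e-02 -1.60410e+01 -1.55410e+01] [-0.4 -1.5  0.2 -1.5 -1.5  0.9  1.7  0.9 -0.7 -0.1 -0.1 -3.4 -0.4 -0.
  0.6  3.7]
0 [[552.5 246.  107. ]]
80 [[512.6 248.7 176.3]]
85 [[510.1 248.9 180.6]]
90 [[507.6 249.1 184.9]]
110 [[497.6 249.7 202.2]]
```

```bash
python3 -m creep '[[1,[5.8,-0.2,4],0],[1,[5.8,-0.2,8],0],[1,[5.8,-0.2,12.1],0],[1,[5.8,-0.2,12.1],0],[1,[5.8,-0.2,12.1],0],[1,[5.8,-0.2,12.1],0]]'; python3 -m creep '[[-1,[0,0,0],0],[-1,[0,0,0],0],[-1,[0,0,0],0],[-1,[0,0,0],0],[-1,[0,0,0],0],[-1,[0,0,0],0],[-1,[0,0,0],0],[-1,[0,0,0],0]]' 30
```

```text
clock: 2.9
eef_pos: [509.4, 249.0, 181.7]
eef_rot: [-3.14, -0.004, -0.076]
wrist_force: [0.2, 0.3, 0.2]
finger_gap: 94.1
finger_force: 0.0
clock: 3.7
eef_pos: [508.4, 249.3, 178.4]
eef_rot: [3.142, 0.0, -0.075]
wrist_force: [0.5, 0.5, 0.9]
finger_gap: 33.5
finger_force: 0.0
```

```bash
python3 -m creep '[[-1,[0,0,0],0],[-1,[0,0,0],0],[-1,[0,0,0],0],[-1,[0,0,-2],0],[-1,[0,0,-4],0],[-1,[0,0,-6],0],[-1,[0,0,-8],0],[-1,[0,0,-8],0],[-1,[0,0,-8],0]]'
python3 - <<'E'
from h import *
im=snap('scene','s1'); cv2.imwrite('pics/s1c.png',cv2.resize(im[140:340,270:470],None,fx=2.5,fy=2.5))
E
```

```text
clock: 4.6
eef_pos: [508.1, 249.2, 257.4]
eef_rot: [3.141, 0.001, -0.075]
wrist_force: [0.0, 0.7, -3.9]
finger_gap: 27.5
finger_force: 29.9
```

View pics/s1c.png

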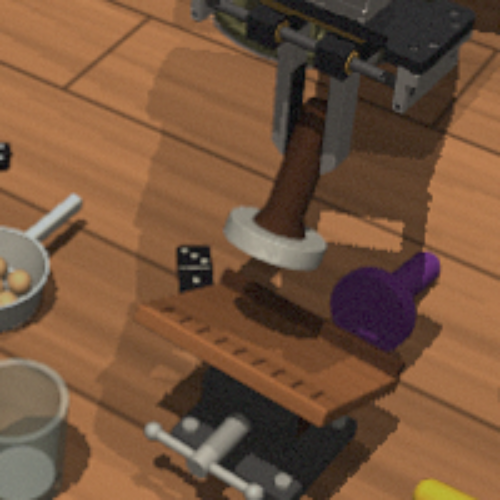

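Tamper held, lifted clear of the board, still leaning about 30°. I'll bring it over free table and let it swing/square itself there.

```bash
python3 -m creep '[[-1,[-2,3,0],0],[-1,[-5,7,0],0],[-1,[-8,11.5,2],0],[-1,[-11,16,6],0],[-1,[-14,20,10],0],[-1,[-15.2,22.1,13],0],[-1,[-15.2,22.1,15.5],0],[-1,[-15.2,22.1,16.3],0],[-1,[-15.2,22.1,16.3],0],[-1,[-15.2,22.1,16.3],0]]'; python3 -m creep '[[-1,[0,0,0],0],[-1,[0,0,0],0],[-1,[0,0,0],0],[-1,[0,0,0],0],[-1,[0,0,0],0]]' 7;  python3 - <<'E'
from h import *
print(manip.read_state()['moment'])
s=snap('scene','s2');t=snap('top','t2')
o=np.zeros((480,600,3),np.uint8); 
p=proj('scene',manip.read_state()['eef_pos'])[0].astype(int); print(p)
cv2.imwrite('pics/s2c.png',cv2.resize(s[p[1]-60:p[1]+60,p[0]-75:p[0]+75],None,fx=4,fy=4))
E
```

```text
clock: 5.65
eef_pos: [341.2, 40.7, 96.2]
eef_rot: [-3.141, -0.001, -0.074]
wrist_force: [0.6, 1.5, -3.3]
finger_gap: 27.3
finger_force: 30.0
clock: 6.15
eef_pos: [340.5, 40.3, 95.6]
eef_rot: [-3.142, -0.0, -0.075]
wrist_force: [-1.5, 0.1, -3.4]
finger_gap: 27.6
finger_force: 7.0
[ 0.0691465   0.04050894 -0.02551587]
[343 178]
```

View pics/s2c.png

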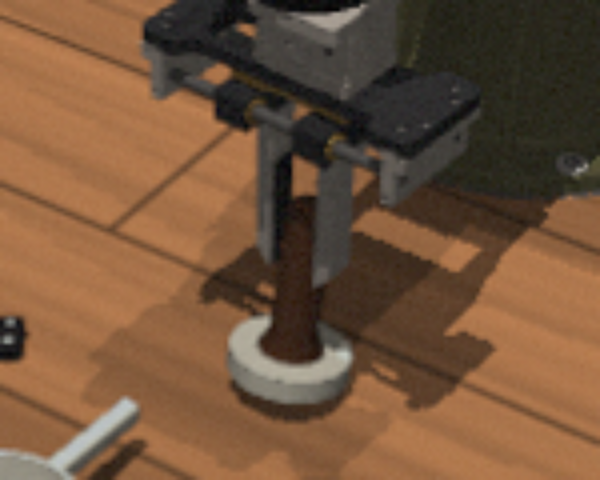

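It swung nearly upright without slipping, foot just above the table. Now square it on the table, then clamp hard.

```bash
python3 -m creep '[[-1,[0,0,0.4],0],[-1,[0,0,0.8],0],[-1,[0,0,1.1],0],[-1,[0,0,1.3],0],[-1,[0,0,1.5],0],[-1,[0,0,1.5],0],[-1,[0,0,1.5],0]]'
```

```text
clock: 6.95
eef_pos: [341.7, 40.2, 81.0]
eef_rot: [-3.141, -0.003, -0.075]
wrist_force: [3.0, -0.5, 5.5]
finger_gap: 27.8
finger_force: 7.0
```

```bash
python3 -m creep '[[-1,[0,0,0.2],0],[-1,[0,0,0.2],0],[-1,[0,0,0.2],0]]'; python3 -m creep '[[-1,[0,0,-0.1],0],[-1,[0,0,-0.1],0],[-1,[0,0,-0.1],0],[-1,[0,0,-0.1],0]]' 55;python3 -m creep '[[-1,[0,0,-1],0],[-1,[0,0,-4],0],[-1,[0,0,-8],0],[-1,[0,0,-12],0],[-1,[0,0,-14.5],0],[-1,[0,0,-14.5],0],[-1,[0,0,-14.5],0]]'
python3 - <<'E'
from h import *
s=manip.read_state(); print(s['eef_pos'],s['moment'])
snap('top','t3');snap('scene','s3');snap('wrist','w3')
B=lambda u,v:(340+(u-1.5)/4,190+(v-1.5)/4)
# pot: detect the yellow plate + rim in the wrist/top0 pictures by fitting rim circle edges
th=np.linspace(0,2*np.pi,9)[:-1]
for r in(58,52): print(r,proj('top',np.c_[554+r*np.cos(th),-275+r*np.sin(th),0*th+95]).round(1).tolist())
E
```

```text
clock: 7.25
eef_pos: [341.8, 40.3, 79.1]
eef_rot: [-3.141, -0.004, -0.075]
wrist_force: [3.8, -0.8, 5.5]
finger_gap: 27.9
finger_force: 7.0
clock: 7.65
eef_pos: [340.1, 40.3, 79.2]
eef_rot: [3.142, 0.001, -0.075]
wrist_force: [-0.4, -0.4, -3.5]
finger_gap: 27.4
finger_force: 55.0
clock: 8.35
eef_pos: [340.0, 40.3, 224.1]
eef_rot: [-3.142, 0.0, -0.075]
wrist_force: [-0.1, -0.4, -4.1]
finger_gap: 27.5
finger_force: 55.0
[340.02720048  40.29127657 224.07095485] [0.03450564 0.06005083 0.01438501]
58 [[497.2, 205.4], [477.8, 213.2], [469.9, 232.4], [478.2, 251.9], [498.0, 260.2], [517.6, 252.3], [525.4, 233.0], [516.9, 213.6]]
52 [[497.2, 208.2], [479.8, 215.2], [472.7, 232.4], [480.2, 249.9], [498.0, 257.3], [515.5, 250.3], [522.5, 232.9], [514.9, 215.5]]
```

```bash
python3 -m creep '[[-1,[3,3,0],0],[-1,[6,7,0],0],[-1,[9,11,0],0],[-1,[12,15,0],0],[-1,[15,19,0],0],[-1,[18,23,0],0],[-1,[21,27,0],0],[-1,[23,29.3,0],0],[-1,[23.7,29.8,0],0],[-1,[23.7,29.8,0],0],[-1,[23.7,29.8,0],0]]'
python3 - <<'E'
import h; from h import *
s=manip.read_state(); print(s['eef_pos'])
p=dict(manip.camera_params('wrist')); p['origin']=[480.45,-156.89,464.79]; p['attitude']=[2.86116,.00183,-1.64488]
o=h.P
def PP(n):
    return (p,Ro.from_euler('xyz',p['attitude']).as_matrix(),np.array(p['origin']),240/np.tan(np.radians(p['fovy'])/2)) if n=='w0' else o(n)
h.P=PP
im=cv2.imread('pics/w0.png'); hsv=cv2.cvtColor(im,cv2.COLOR_BGR2HSV)
m=cv2.inRange(hsv,(22,130,90),(34,255,255)); m[:, :350]=0
n,l,st,c=cv2.connectedComponentsWithStats(m); k=1+np.argmax(st[1:,4]); print(st[k],c[k])
th=np.radians([90,120,150,180,210,240,270])
print('plate edge r49 z75',proj('w0',np.c_[554+49*np.cos(th),-275+49*np.sin(th),0*th+75]).round(0).tolist())
print('rim58',proj('w0',np.c_[554+58*np.cos(th),-275+58*np.sin(th),0*th+95]).round(0).tolist())
im=im[0:130,350:560]
for r,z in((49,75),(52,95),(58,95)):
  t=np.linspace(0,6.28,150)
  for q in proj('w0',np.c_[554+r*np.cos(t),-275+r*np.sin(t),0*t+z]):
    u,v=np.round(q).astype(int)-[350,0]
    if 0<=u<210 and 0<=v<130: im[v,u]=(255,0,0)
im=cv2.resize(im,None,fx=2,fy=2,interpolation=cv2.INTER_NEAREST)
t3=cv2.imread('pics/w3.png'); t3=cv2.resize(t3,(380,285)); 
s3=cv2.imread('pics/s3.png'); pp=proj('scene',[340,40,180])[0].astype(int); s3=cv2.resize(s3[pp[1]-60:pp[1]+60,pp[0]-60:pp[0]+60],(300,300))
tt=manip.camera('top')[...,::-1]; tt=cv2.resize(tt[175:295,420:570],(420,336))
C=np.zeros((600,800,3),np.uint8); C[:260,:420]=im[:260,:420]; C[264:600,:420]=tt; C[:285,420:800]=t3; C[290:590,460:760]=s3
cv2.imwrite('pics/comb.png',C)
E
```

```text
clock: 9.6
eef_pos: [554.0, -273.6, 223.7]
eef_rot: [-3.141, 0.001, -0.074]
wrist_force: [1.0, 0.2, -3.0]
finger_gap: 27.4
finger_force: 55.0
[ 554.00081156 -273.6179877   223.66266355]
[ 397    0  114   78 6332] [446.50063171  33.77226785]
plate edge r49 z75 [[396.0, 25.0], [404.0, 55.0], [424.0, 76.0], [452.0, 81.0], [481.0, 71.0], [503.0, 47.0], [512.0, 14.0]]
rim58 [[389.0, 20.0], [399.0, 58.0], [425.0, 84.0], [459.0, 91.0], [495.0, 78.0], [522.0, 47.0], [535.0, 7.0]]
```

View pics/comb.png

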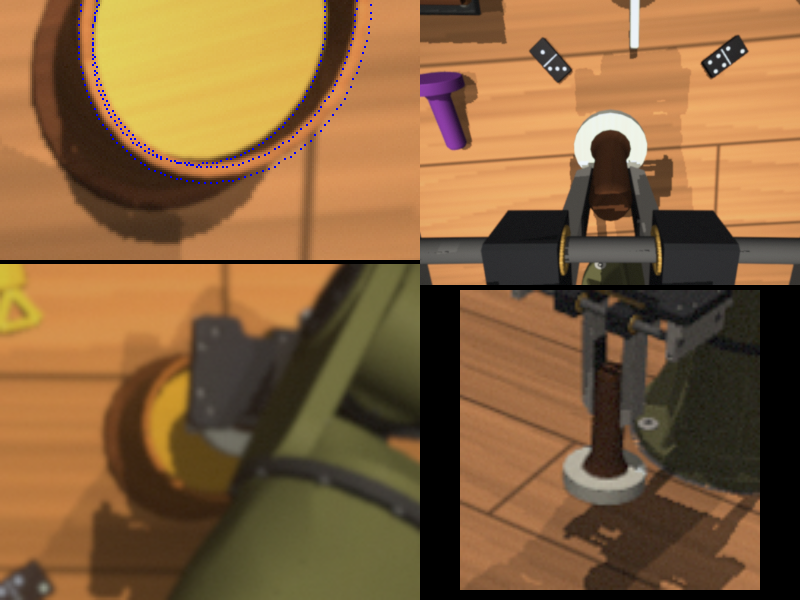

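Overlay matches the pot within ~2 mm (pot spans as predicted, tool now over its centre); the tamper hangs upright by eye with foot at comb pixel (610,147). Checking its tilt numerically from the saved wrist picture.

Run:
```python
import h; from h import *
im=cv2.imread('pics/w3.png'); g=cv2.cvtColor(im,cv2.COLOR_BGR2HSV)
m=cv2.inRange(g,(0,0,150),(180,70,255)); n,l,st,c=cv2.connectedComponentsWithStats(m); k=1+np.argmax(st[1:,4]); print('seen',st[k])
# wrist camera now has same attitude; shift to pose at w3
p=dict(manip.camera_params('wrist')); s=manip.read_state(); d=np.array([340.03,40.29,224.07])-s['eef_pos']
p['origin']=np.array(p['origin'])+d; R=Ro.from_euler('xyz',p['attitude']).as_matrix()
h.P=lambda n:(p,R,p['origin'],240/np.tan(np.radians(p['fovy'])/2))
t=np.linspace(0,6.28,200); up=np.array([-.0,0,0])
for a in(-4,-2,0,2,4):
  for b in ((-3,0,3) if a==0 else (0,)):
    Q=Ro.from_euler('zyx',[-.075,np.radians(a),np.radians(b)])
    X=np.vstack([np.c_[36*np.cos(t),36*np.sin(t),0*t+z] for z in(-84,-68)])
    u=proj('w',Q.apply(X)+[340.03,40.29,229.07]); print(a,b,u.min(0).round(1),u.max(0).round(1))
```

```text
seen [ 259  188  124   95 6046]
-4 0 [258.4 189.5] [381.1 309.8]
-2 0 [258.9 193.9] [381.2 314.2]
0 -3 [265.9 197.8] [387.8 318.2]
0 0 [259.4 198.3] [381.3 318.6]
0 3 [253.  198.8] [374.8 319.2]
2 0 [259.9 202.7] [381.4 323.1]
4 0 [260.3 207.2] [381.6 327.6]
```

```bash
cat > tilt.py <<'E'
import h; from h import *
o=h.P
s=manip.read_state(); p=dict(manip.camera_params('wrist')); p['origin']=np.array(p['origin'])+np.array([340.03,40.29,224.07])-s['eef_pos']
R=Ro.from_euler('xyz',p['attitude']).as_matrix()
h.P=lambda n:(p,R,p['origin'],240/np.tan(np.radians(p['fovy'])/2)) if n=='wrist' else o(n)
t=np.linspace(0,6.28,200)
def model(a,dx,n):
    Q=Ro.from_euler('zy',[-.075,np.radians(a)])
    f=lambda X:proj(n,Q.apply(np.array(X)+[dx,0,0])+[340.03,40.29,229.07])
    e=f(np.c_[14*np.cos(t),14*np.sin(t),0*t+26]); g=f(np.vstack([np.c_[36*np.cos(t),36*np.sin(t),0*t+z] for z in(-84,-68)]))
    return ['end v %.1f..%.1f'%(e[:,1].min(),e[:,1].max()),'foot',g.min(0).round(1),g.max(0).round(1)]
for n in('wrist','scene'):
  for a,dx in((0,0),(-4.5,0),(0,6),(-2,3)): print(n,a,dx,*model(a,dx,n))
im=cv2.imread('pics/w3.png')
print('w3 col 322:',[(v,im[v,322].tolist()) for v in range(335,380,3)])
im=cv2.imread('pics/s3.png'); g=cv2.cvtColor(im,cv2.COLOR_BGR2HSV)
m=cv2.inRange(g,(0,0,110),(180,90,255)); 
pp=proj('scene',[340,40.3,145])[0].astype(int); mm=np.zeros_like(m); mm[pp[1]-30:pp[1]+20,pp[0]-40:pp[0]+40]=m[pp[1]-30:pp[1]+20,pp[0]-40:pp[0]+40]
n,l,st,c=cv2.connectedComponentsWithStats(mm); print('scene foot',st[1:][st[1:,4]>60])
E
python3 tilt.py
```

```text
wrist 0 0 end v 313.6..381.0 foot [259.4 198.3] [381.3 318.6]
wrist -4.5 0 end v 320.1..383.6 foot [258.2 188.4] [381.  308.7]
wrist 0 6 end v 298.2..367.1 foot [259.  188.4] [381.7 309.7]
wrist -2 3 end v 309.0..375.5 foot [258.7 188.9] [381.4 309.8]
scene 0 0 end v 112.4..119.6 foot [327.4 144.3] [360.9 169.8]
scene -4.5 0 end v 112.4..118.8 foot [325.7 146.2] [359.5 170.3]
scene 0 6 end v 113.6..120.8 foot [325.7 145.5] [359.2 171.1]
scene -2 3 end v 112.9..119.8 foot [325.8 145.7] [359.5 170.7]
w3 col 322: [(335, [16, 24, 43]), (338, [17, 27, 44]), (341, [15, 27, 45]), (344, [17, 32, 51]), (347, [36, 58, 98]), (350, [29, 50, 84]), (353, [19, 27, 46]), (356, [19, 28, 46]), (359, [20, 30, 48]), (362, [19, 29, 48]), (365, [17, 28, 47]), (368, [20, 30, 47]), (371, [38, 64, 98]), (374, [102, 166, 234]), (377, [102, 163, 232])]
scene foot [[325 148  34  24 343]]
```

Tilt ≈ 1°, handle sits ~5 mm ahead of the TCP. Shift back 5 mm and press.

```bash
python3 -m creep '[[-1,[-0.5,0,1],0],[-1,[-0.5,0,3],0],[-1,[-0.5,0,5],0],[-1,[-0.5,0,6],0],[-1,[-0.5,0,6.5],0],[-1,[-0.5,0,6.5],0]]'; python3 -m creep '[[-1,[0,0,0.3],0],[-1,[0,0,0.6],0],[-1,[0,0,0.9],0],[-1,[0,0,1.2],0],[-1,[0,0,1.5],0],[-1,[0,0,1.8],0],[-1,[0,0,2.1],0],[-1,[0,0,2.4],0],[-1,[0,0,2.7],0],[-1,[0,0,3.0],0],[-1,[0,0,3.0],0]]'
```

```text
clock: 10.25
eef_pos: [549.3, -274.0, 159.3]
eef_rot: [-3.141, 0.0, -0.075]
wrist_force: [-0.1, -0.4, -3.9]
finger_gap: 27.2
finger_force: 55.0
clock: 11.35
eef_pos: [549.9, -274.4, 130.1]
eef_rot: [3.141, -0.001, -0.075]
wrist_force: [0.8, 0.1, 1.5]
finger_gap: 27.6
finger_force: 55.0
```

```bash
python3 -m creep '[[-1,[0,0,0.2],0],[-1,[0,0,0.4],0],[-1,[0,0,0.4],0]]'
```

```text
clock: 11.65
eef_pos: [549.9, -274.4, 126.1]
eef_rot: [3.141, -0.001, -0.075]
wrist_force: [-0.1, 0.2, 3.3]
finger_gap: 27.5
finger_force: 55.0
```

```bash
python3 -m creep '[[-1,[0,0,0.15],0],[-1,[0,0,0.2],0],[-1,[0,0,0.2],0]]';python3 -m creep '[[-1,[0,0,0.1],0],[-1,[0,0,0.1],0],[-1,[0,0,0.1],0]]';python3 -m creep '[[-1,[0,0,0.1],0],[-1,[0,0,0.1],0],[-1,[0,0,0.1],0]]'
```

```text
clock: 11.95
eef_pos: [549.9, -274.4, 124.2]
eef_rot: [3.141, -0.001, -0.075]
wrist_force: [-0.2, 1.4, 5.1]
finger_gap: 27.5
finger_force: 55.0
clock: 12.25
eef_pos: [549.9, -274.4, 123.3]
eef_rot: [3.141, -0.001, -0.075]
wrist_force: [-0.4, 1.5, 4.8]
finger_gap: 27.2
finger_force: 55.0
clock: 12.55
eef_pos: [549.9, -274.4, 122.2]
eef_rot: [3.141, -0.002, -0.075]
wrist_force: [-0.2, 0.9, 5.5]
finger_gap: 27.6
finger_force: 55.0
```

Not yet bottomed; keep pressing in small steps until the force jumps.

```bash
python3 -m creep '[[-1,[0,0,0.1],0],[-1,[0,0,0.1],0],[-1,[0,0,0.1],0]]';python3 -m creep '[[-1,[0,0,0.1],0],[-1,[0,0,0.1],0],[-1,[0,0,0.1],0]]';python3 -m creep '[[-1,[0,0,0.1],0],[-1,[0,0,0.1],0],[-1,[0,0,0.1],0]]'
```

```text
clock: 12.85
eef_pos: [550.0, -274.4, 121.8]
eef_rot: [3.141, -0.002, -0.075]
wrist_force: [-0.5, 0.9, 8.9]
finger_gap: 27.4
finger_force: 55.0
clock: 13.15
eef_pos: [550.2, -274.5, 121.7]
eef_rot: [3.14, -0.003, -0.075]
wrist_force: [-3.7, 2.2, 17.3]
finger_gap: 27.6
finger_force: 55.0
clock: 13.45
eef_pos: [550.3, -274.5, 121.6]
eef_rot: [3.14, -0.003, -0.075]
wrist_force: [-6.2, 4.8, 24.9]
finger_gap: 27.3
finger_force: 55.0
```

```bash
python3 -m creep '[[-1,[0,0,0.05],0],[-1,[0,0,0.05],0],[-1,[0,0,0.05],0],[-1,[0,0,0.05],0],[-1,[0,0,0.05],0]]';python3 -m creep '[[-1,[0,0,0.05],0],[-1,[0,0,0.05],0],[-1,[0,0,0.05],0],[-1,[0,0,0.05],0],[-1,[0,0,0.05],0]]' 10; python3 -m creep '[[-1,[0,0,0],0],[-1,[0,0,0],0],[-1,[0,0,0],0]]' 45
```

```text
clock: 13.95
eef_pos: [550.4, -274.5, 121.5]
eef_rot: [3.14, -0.004, -0.075]
wrist_force: [-6.7, 5.7, 27.8]
finger_gap: 27.3
finger_force: 55.0
clock: 14.45
eef_pos: [550.7, -274.7, 119.8]
eef_rot: [3.14, -0.004, -0.075]
wrist_force: [0.3, 1.4, 15.3]
finger_gap: 27.9
finger_force: 10.0
clock: 14.75
eef_pos: [550.7, -274.7, 119.8]
eef_rot: [3.14, -0.004, -0.075]
wrist_force: [0.4, 0.9, 14.7]
finger_gap: 27.3
finger_force: 45.0
```

```bash
python3 -m creep '[[-1,[0,0,-0.5],0],[-1,[0,0,-2],0],[-1,[0,0,-5],0],[-1,[0,0,-9],0],[-1,[0,0,-12],0],[-1,[0,0,-12],0]]';python3 -m creep '[[-1,[-0.2,-2.5,0],0],[-1,[-0.6,-7,0],0],[-1,[-1,-12,0],0],[-1,[-1.4,-17,0],0],[-1,[-1.8,-22,0],0],[-1,[-2.2,-27,0],0],[-1,[-2.7,-32,0],0],[-1,[-3.1,-37,0],0],[-1,[-3.5,-42,0],0],[-1,[-4,-47,0],0],[-1,[-4.2,-50.5,0],0],[-1,[-4.35,-52.5,0],0]]';python3 -m creep '[[-1,[0,0,0],0],[-1,[0,0,0],0],[-1,[0,0,0],0]]'
python3 - <<'E'
from h import *
s=manip.read_state(); print(s['eef_pos']); snap('wrist','w4'); snap('top','t4')
# plate check: yellow blob in top, plate up vs down
for f in('top0','t4'):
    m=cv2.inRange(cv2.cvtColor(cv2.imread('pics/%s.png'%f),cv2.COLOR_BGR2HSV),(22,130,90),(34,255,255)); m=m[190:290,450:540]; print(f,cv2.boundingRect(m),m.sum()//255)
for z in(75,45): print(z,proj('top',[554.5,-273.5,z]))
im=cv2.imread('pics/w4.png'); m=cv2.inRange(cv2.cvtColor(im,cv2.COLOR_BGR2HSV),(0,0,150),(180,70,255)); n,l,st,c=cv2.connectedComponentsWithStats(m); print('foot',st[1+np.argmax(st[1:,4])])
E
```

```text
clock: 15.35
eef_pos: [550.4, -274.8, 242.4]
eef_rot: [3.138, -0.006, -0.075]
wrist_force: [1.3, -0.7, -3.5]
finger_gap: 27.3
finger_force: 45.0
clock: 16.55
eef_pos: [544.2, 255.3, 235.6]
eef_rot: [3.141, 0.003, -0.072]
wrist_force: [0.8, -0.6, -4.4]
finger_gap: 27.4
finger_force: 45.0
clock: 16.85
eef_pos: [545.2, 251.5, 236.8]
eef_rot: [3.141, 0.001, -0.076]
wrist_force: [0.7, -0.5, -3.3]
finger_gap: 27.5
finger_force: 45.0
[545.23436555 251.53404383 236.80881704]
top0 (24, 22, 45, 44) 1536
t4 (24, 27, 41, 38) 1186
75 [[494.1595537  233.45664132]]
45 [[490.26494204 234.93376703]]
foot [ 259  188  124   98 6175]
```

```bash
python3 -m creep '[[-1,[0,0,1],0],[-1,[0,0,2],0],[-1,[0,0,2.6],0],[-1,[0,0,3.1],0],[-1,[0,0,3.1],0]]';python3 -m creep '[[-1,[0,0,0.2],0],[-1,[0,0,0.4],0],[-1,[0,0,0.4],0]]' 9
```

```text
clock: 17.45
eef_pos: [545.0, 252.5, 205.5]
eef_rot: [3.141, 0.001, -0.075]
wrist_force: [0.5, 0.3, -3.7]
finger_gap: 27.4
finger_force: 45.0
clock: 17.75
eef_pos: [545.5, 252.8, 203.3]
eef_rot: [-3.141, -0.001, -0.075]
wrist_force: [-1.7, -0.5, 2.1]
finger_gap: 27.9
finger_force: 9.0
```

```bash
python3 -m creep '[[-1,[-0.35,0,0.15],0],[-1,[-0.7,0,0.35],0],[-1,[-1.0,0,0.55],0],[-1,[-1.3,0,0.75],0],[-1,[-1.6,0,0.97],0],[-1,[-1.95,0,1.2],0]]'; python3 -m creep '[[-1,[-0.27,0,0.25],0],[-1,[-0.55,0,0.5],0],[-1,[-0.85,0,0.78],0],[-1,[-1.1,0,1.05],0],[-1,[-1.35,0,1.35],0],[-1,[-1.6,0,1.67],0],[-1,[-1.6,0,1.67],0]]'
python3 - <<'E'
from h import *
print(manip.read_state()['moment'])
snap('scene','s5');snap('top','t5');snap('wrist','w5')
E
```

```text
clock: 18.35
eef_pos: [525.5, 254.0, 190.1]
eef_rot: [3.141, 0.0, -0.075]
wrist_force: [-0.4, 0.7, -0.3]
finger_gap: 27.7
finger_force: 9.0
clock: 19.05
eef_pos: [509.6, 255.2, 173.6]
eef_rot: [3.142, 0.0, -0.075]
wrist_force: [-3.7, -0.4, 0.5]
finger_gap: 28.0
finger_force: 9.0
[-8.26892506e-03  6.76555437e-01  1.13991659e-04]
```

```bash
python3 -m creep '[[-1,[0.1,0,0.17],0],[-1,[0.2,0,0.35],0],[-1,[0.2,0,0.35],0],[-1,[0.2,0,0.35],0]]'
python3 - <<'E'
from h import *
print(manip.read_state()['moment'])
snap('wrist','w6');im=cv2.imread('pics/w6.png'); m=cv2.inRange(cv2.cvtColor(im,cv2.COLOR_BGR2HSV),(0,0,150),(180,70,255)); n,l,st,c=cv2.connectedComponentsWithStats(m); print('foot',st[1+np.argmax(st[1:,4])])
q=np.load('board.npy');t=np.linspace(0,6.28,200)
Rb=np.array([[.866,0,-.5],[0,1,0],[.5,0,.866]])
for X0 in(-15,-5,5):
  X=np.vstack([np.c_[36*np.cos(t)+X0,36*np.sin(t)-8,0*t+z] for z in(0,16)])
  u=proj('wrist',Ro.from_euler('z',q[2]).apply(X@Rb.T)+[q[0],q[1],115]); print(X0,u.min(0),u.max(0))
E
```

```text
clock: 19.6
eef_pos: [512.2, 254.9, 171.0]
eef_rot: [-3.141, -0.001, -0.075]
wrist_force: [-3.7, -2.4, 7.9]
finger_gap: 27.8
finger_force: 9.0
[-0.43435941  0.5280994   0.03841277]
foot [ 252  133  138  116 8765]
-15 [249.82988089 137.79245559] [384.77099553 257.09213052]
-5 [247.28968438 119.65932318] [386.88401995 245.71542578]
5 [244.55293256 100.11978056] [389.15336619 233.63359916]
```

```bash
python3 -m creep '[[0.3,[0,0,0],0],[0.3,[0,0,0],0],[0.3,[0,0,0],0],[0.3,[0,0,0],0],[0.3,[0,0,-0.5],0],[0.3,[0,0,-3],0],[0.3,[0,0,-7],0],[0.3,[0,0,-11],0],[0.3,[0,0,-12],0],[0.3,[0,0,-12],0]]'
python3 - <<'E'
import h; from h import *
print(manip.read_state()['eef_pos'])
snap('wrist','w7');snap('scene','s7')
im=cv2.imread('pics/w7.png'); m=cv2.inRange(cv2.cvtColor(im,cv2.COLOR_BGR2HSV),(0,0,150),(180,70,255)); n,l,st,c=cv2.connectedComponentsWithStats(m); print('foot',st[1+np.argmax(st[1:,4])])
hd=cv2.inRange(im,(0,0,0),(40,50,75)); 
q=np.load('board.npy');t=np.linspace(0,6.28,200)
Rb=np.array([[.866,0,-.5],[0,1,0],[.5,0,.866]])
for X0 in(-15,-10,-5):
  f=lambda X:proj('wrist',Ro.from_euler('z',q[2]).apply(X@Rb.T)+[q[0],q[1],115])
  u=f(np.vstack([np.c_[36*np.cos(t)+X0,36*np.sin(t)-8,0*t+z] for z in(0,16)])); e=f(np.c_[14*np.cos(t)+X0,14*np.sin(t)-8,0*t+110]); print(X0,u.min(0),u.max(0),'end',e.min(0),e.max(0))
print([(v,im[v,int(e.mean(0)[0])].tolist()) for v in range(int(e[:,1].max())-20,int(e[:,1].max())+25,3)])
E
```

```text
clock: 20.65
eef_pos: [512.2, 255.2, 291.8]
eef_rot: [-3.14, -0.003, -0.075]
wrist_force: [-0.5, 0.0, -0.2]
finger_gap: 60.9
finger_force: 0.0
[512.21518147 255.24871612 291.84553072]
foot [ 532   76  108  169 5133]
-15 [274.05272012 130.58805085] [362.9020416  213.16426668] end [296.81737415 255.52306833] [339.64422037 282.92870463]
-10 [273.50654401 124.80263698] [363.34424471 208.90699927] end [296.45822634 250.173287  ] [339.86813014 278.32877042]
-5 [272.94767976 118.8793796 ] [363.79676046 204.56196797] end [296.08895638 244.66996292] [340.09837753 273.60723099]
[(253, [33, 54, 90]), (256, [34, 55, 90]), (259, [34, 56, 94]), (262, [39, 61, 100]), (265, [38, 62, 101]), (268, [30, 48, 84]), (271, [35, 55, 89]), (274, [39, 61, 101]), (277, [39, 64, 103]), (280, [40, 63, 107]), (283, [39, 64, 106]), (286, [42, 42, 74]), (289, [65, 27, 55]), (292, [67, 29, 56]), (295, [71, 28, 59])]
```

Tamper stands on the board with its handle end where expected. Now the cup.

```bash
python3 -m creep '[[0,[-0.4,5,0],-0.2],[0,[-0.8,10,0],-0.2],[0,[-1.2,15,1],-0.2],[0,[-1.6,20,4],-0.2],[0,[-2,25,8],-0.2],[0,[-2.05,26.1,13],-0.2],[0,[-2.05,26.1,18],-0.2],[0,[-2.05,26.1,22],-0.2],[0,[-2.05,26.1,25],-0.2],[0,[-2.05,26.1,26.4],-0.2],[0,[-2.05,26.1,26.4],-0.2],[0,[-2.05,26.1,26.4],-0.2]]'; python3 -m creep '[[-1,[0,0,0],0],[-1,[0,0,0],0],[-1,[0,0,0],0],[-1,[0,0,0],0],[-1,[0,0,0],0],[-1,[0,0,0],0],[-1,[0,0,0],0]]' 60
```

```text
clock: 21.95
eef_pos: [471.5, -3.6, 26.0]
eef_rot: [-3.142, 0.001, -0.057]
wrist_force: [0.2, -0.1, 1.4]
finger_gap: 46.7
finger_force: 0.0
clock: 22.65
eef_pos: [472.0, -3.7, 26.4]
eef_rot: [3.142, -0.0, -0.057]
wrist_force: [-1.3, -0.1, 3.0]
finger_gap: 11.4
finger_force: 60.0
```

```bash
python3 -c "
from h import *
s=manip.read_state();print(s['moment'],s['wrist_force'])"; python3 -m creep '[[-1,[0,0,-0.3],0],[-1,[0,0,-1],0],[-1,[0,0,-3],0],[-1,[0,0,-6],0],[-1,[0,0,-9.5],0],[-1,[0,0,-13],0],[-1,[0,0,-16],0],[-1,[0,0,-17.5],0],[-1,[0,0,-17.9],0],[-1,[0,0,-17.9],0],[-1,[0,0,-17.9],0]]'; python3 -c "
from h import *
for i in range(3):
  s=manip.read_state();print(s['moment'],s['wrist_force'])
  snap('scene','s8')
snap('top','t8')
c=np.array([562,-8.6,178+40.]); print(proj('top',c),proj('scene',c))
im=cv2.imread('pics/t8.png');m=cv2.inRange(cv2.cvtColor(im,cv2.COLOR_BGR2HSV),(12,80,150),(28,190,255))
"
```

```text
[0.11859657 0.08404338 0.04108999] [-1.27145682 -0.06444753  3.01935363]
clock: 23.75
eef_pos: [471.5, -3.6, 204.2]
eef_rot: [-3.142, 0.002, -0.057]
wrist_force: [-0.6, -0.2, -2.3]
finger_gap: 11.4
finger_force: 59.9
[ 0.07296967  0.25025795 -0.02111487] [-0.56403965 -0.23168681 -2.30968411]
[-0.00514258  0.21631246 -0.00259235] [-0.69394061 -0.17530778 -2.57471313]
[0.04167757 0.219119   0.00927932] [ 0.40750109 -0.08317198 -2.26569704]
[[375.82574802 219.94121499]] [[258.86901467 176.50648426]]
```

```bash
python3 -m creep '[[-1,[0.1,0.7,0],0],[-1,[0.3,2,0],0],[-1,[0.6,4,0],0],[-1,[0.9,6.5,0],0],[-1,[1.3,9.5,0],0],[-1,[1.7,12.5,0],0],[-1,[2.2,15.5,0],0],[-1,[2.6,18.5,0],0],[-1,[3,21.2,0],0],[-1,[3.4,23.5,0],0],[-1,[3.6,25.2,0],0],[-1,[3.8,26.2,0],0]]'; python3 -m creep '[[-1,[0,0.3,0],0],[-1,[0,0.3,0],0],[-1,[0,0.3,0],0],[-1,[0,0.3,0],0]]' 40; python3 -m creep '[[-1,[0,0,0],0],[-1,[0,0,0],0],[-1,[0,0,0],0],[-1,[0,0,0],0]]' 28;  python3 -c "
from h import *
for i in range(4):
  s=manip.read_state();print(s['moment'][1],s['wrist_force'][2]); snap('scene','s9')
"
```

```text
clock: 25.15
eef_pos: [494.5, -269.1, 205.0]
eef_rot: [-3.142, 0.0, -0.059]
wrist_force: [-0.6, -0.1, -3.0]
finger_gap: 11.4
finger_force: 59.9
clock: 25.55
eef_pos: [494.8, -269.7, 205.4]
eef_rot: [-3.142, -0.0, -0.056]
wrist_force: [0.3, -0.1, -1.3]
finger_gap: 11.5
finger_force: 39.9
clock: 25.95
eef_pos: [494.7, -270.3, 205.3]
eef_rot: [-3.142, -0.0, -0.057]
wrist_force: [-0.8, 0.8, -2.2]
finger_gap: 11.8
finger_force: 28.0
0.2504079250823704 -2.154676856071412
0.21023431500928255 -1.4403601085985982
0.19532774562409738 -1.9901553530583458
0.25309783910699934 -2.4852475587024774
```

```bash
cat > m.py <<'E'
from h import *
a=[]
for i in range(4):
  s=manip.read_state();a.append([s['moment'][1],s['wrist_force'][2]]); 
  im=snap('scene','sN')
print('My,Fz',np.mean(a,0).round(3))
# balls (tan) centroid near the cup: sat/val threshold
p=proj('scene',[570,-275,150])[0].astype(int); r=cv2.cvtColor(im[max(p[1]-90,0):p[1]+60,max(p[0]-80,0):p[0]+80],cv2.COLOR_BGR2HSV)
g=cv2.inRange(r,(0,0,120),(180,55,255)); ys,xs=np.nonzero(g); print('grey',g.sum()//255,(xs.mean()+max(p[0]-80,0)).round(1),(ys.mean()+max(p[1]-90,0)).round(1),ys.max()+max(p[1]-90,0))
E
python3 m.py; python3 -m creep '[[-1,[0,0,0],0],[-1,[0,0,0],0],[-1,[0,0,0],0],[-1,[0,0,0],0]]' 20; python3 m.py;  python3 -m creep '[[-1,[0,0,0],0],[-1,[0,0,0],0],[-1,[0,0,0],0],[-1,[0,0,0],0]]' 15; python3 m.py
```

```text
My,Fz [ 0.213 -1.94 ]
grey 2293 143.8 115.2 154
clock: 26.75
eef_pos: [494.7, -270.4, 205.2]
eef_rot: [-3.142, 0.0, -0.057]
wrist_force: [-0.7, -0.1, -2.3]
finger_gap: 11.8
finger_force: 20.0
My,Fz [ 0.163 -2.007]
grey 2242 144.0 118.9 173
clock: 27.35
eef_pos: [494.7, -270.4, 205.2]
eef_rot: [-3.142, 0.0, -0.057]
wrist_force: [-0.5, 0.3, -2.4]
finger_gap: 11.5
finger_force: 15.0
My,Fz [ 0.169 -2.234]
grey 2213 144.9 119.3 179
```

```bash
cat > th.py <<'E'
from h import *
def table(off=0,ths=range(0,100,10)):
    s=manip.read_state(); g=np.array(s['eef_pos'])+[0,0,5]; t=np.linspace(0,6.28,120)
    X=np.vstack([np.c_[90+r*np.cos(t),r*np.sin(t),0*t+z-33] for r,z in((39,0),(50,40))])
    for a in ths:
        u=proj('scene',Ro.from_euler('zy',[s['eef_rot'][2],np.radians(a)]).apply(X)+g); print(a,u.min(0).round(0),u.max(0).round(0))
table()
E
python3 th.py; python3 -m creep '[[-1,[0,0,0],0],[-1,[0,0,0],0],[-1,[0,0,0],0],[-1,[0,0,0],0]]' 12; python3 m.py
```

```text
0 [129. 125.] [177. 165.]
10 [132. 129.] [179. 171.]
20 [136. 131.] [182. 176.]
30 [140. 134.] [186. 179.]
40 [146. 136.] [190. 180.]
50 [152. 137.] [194. 183.]
60 [158. 138.] [199. 183.]
70 [163. 138.] [204. 183.]
80 [168. 137.] [209. 180.]
90 [173. 134.] [214. 176.]
clock: 27.95
eef_pos: [494.7, -270.4, 205.2]
eef_rot: [-3.142, 0.0, -0.057]
wrist_force: [1.0, 0.3, -1.5]
finger_gap: 11.9
finger_force: 12.0
My,Fz [ 0.14  -1.977]
grey 2214 145.3 119.9 181
```

```bash
cat >> m.py <<'E'
H=cv2.cvtColor(im,cv2.COLOR_BGR2HSV); g=cv2.inRange(H,(0,0,110),(180,60,255)); g[:142]=0; g[200:]=0; g[:,:110]=0; g[:,240:]=0
n,l,st,c=cv2.connectedComponentsWithStats(g); print('blob',st[1+np.argmax(st[1:,4])])
B=cv2.inRange(H,(12,70,150),(26,200,255))[120:200,110:230]
E
python3 m.py
```

```text
My,Fz [ 0.128 -2.347]
grey 2215 145.3 119.9 181
blob [148 142  37  40 535]
```

```bash
python3 -m creep '[[-1,[-0.5,0,0],0],[-1,[-1,0,0],0],[-1,[-1,0,0],0]]' 12; python3 -m creep '[[-1,[0,0,0],0],[-1,[0,0,0],0],[-1,[0,0,0],0],[-1,[0,0,0],0]]' 9; python3 m.py;  python3 -m creep '[[-1,[0,0,0],0],[-1,[0,0,0],0],[-1,[0,0,0],0],[-1,[0,0,0],0]]' 7; python3 m.py;python3 th.py
```

```text
clock: 28.65
eef_pos: [484.1, -269.9, 205.4]
eef_rot: [3.142, 0.0, -0.058]
wrist_force: [-0.4, 0.2, -1.8]
finger_gap: 12.2
finger_force: 12.0
clock: 29.05
eef_pos: [484.8, -269.8, 205.2]
eef_rot: [-3.142, 0.0, -0.057]
wrist_force: [0.1, 0.1, -2.3]
finger_gap: 12.1
finger_force: 9.0
My,Fz [ 0.111 -2.049]
grey 2177 146.4 119.1 181
blob [157 142  34  40 473]
clock: 29.65
eef_pos: [484.8, -269.8, 205.3]
eef_rot: [3.142, -0.0, -0.057]
wrist_force: [-0.5, -0.0, -2.1]
finger_gap: 11.8
finger_force: 7.0
My,Fz [ 0.08  -2.221]
grey 2172 146.6 119.2 181
blob [159 142  33  41 457]
0 [133. 123.] [181. 163.]
10 [136. 127.] [182. 169.]
20 [139. 129.] [186. 174.]
30 [144. 132.] [189. 177.]
40 [149. 134.] [193. 178.]
50 [155. 135.] [198. 180.]
60 [161. 136.] [202. 181.]
70 [167. 136.] [207. 180.]
80 [172. 135.] [212. 178.]
90 [176. 132.] [217. 174.]
```

```bash
python3 -m creep '[[-1,[0,0,0],0],[-1,[0.3,0,0],0],[-1,[0.6,0,0],0],[-1,[1,0,0],0],[-1,[1.4,0,0],0]]' 5; python3 m.py;  python3 -m creep '[[-1,[0.3,0,0],0],[-1,[0.6,0,0],0],[-1,[1,0,0],0],[-1,[1.3,0,0],0],[-1,[1.3,0,0],0]]' 4; python3 m.py;python3 th.py
```

```text
clock: 30.35
eef_pos: [499.1, -270.6, 205.2]
eef_rot: [-3.142, -0.0, -0.057]
wrist_force: [-0.5, -0.6, -1.7]
finger_gap: 12.0
finger_force: 5.0
My,Fz [ 0.066 -2.293]
grey 2130 145.8 120.1 185
blob [159 152  29  34 355]
clock: 31.05
eef_pos: [512.0, -271.3, 205.1]
eef_rot: [-3.142, 0.0, -0.057]
wrist_force: [-0.7, 0.8, -1.9]
finger_gap: 12.2
finger_force: 4.0
My,Fz [ 0.059 -1.8  ]
grey 1995 144.1 122.0 188
blob [157 160  30  29 356]
0 [122. 129.] [171. 169.]
10 [125. 132.] [173. 175.]
20 [129. 135.] [176. 180.]
30 [134. 137.] [180. 183.]
40 [140. 139.] [184. 184.]
50 [146. 141.] [189. 186.]
60 [152. 142.] [194. 187.]
70 [157. 142.] [198. 186.]
80 [163. 141.] [203. 184.]
90 [167. 137.] [208. 180.]
```

```bash
python3 -m creep '[[-1,[0.2,0,0],0],[-1,[0.5,0,0],0],[-1,[0.9,0,0],0],[-1,[1.3,0,0],0],[-1,[1.7,0,0],0],[-1,[2,0,0],0],[-1,[2,0,0],0]]' 3; python3 m.py;python3 th.py | tail -5;  python3 -m creep '[[-1,[0.5,0,0],0],[-1,[1,0,0],0],[-1,[1.5,0,0],0],[-1,[2,0,0],0],[-1,[2,0,0],0]]'; python3 m.py;python3 th.py|tail -5
```

```text
clock: 31.95
eef_pos: [532.0, -272.5, 205.1]
eef_rot: [-3.142, 0.0, -0.057]
wrist_force: [0.2, -0.5, -1.1]
finger_gap: 11.8
finger_force: 3.0
My,Fz [ 0.05  -1.771]
grey 1753 141.9 126.3 192
blob [153 163  27  30 344]
50 [139. 145.] [182. 191.]
60 [145. 146.] [187. 192.]
70 [151. 146.] [192. 191.]
80 [156. 145.] [197. 188.]
90 [161. 141.] [202. 184.]
clock: 32.65
eef_pos: [552.2, -273.6, 205.1]
eef_rot: [-3.142, 0.0, -0.057]
wrist_force: [0.0, -0.5, -1.9]
finger_gap: 12.0
finger_force: 3.0
My,Fz [ 0.035 -2.319]
grey 1457 139.9 131.5 194
blob [150 162  28  33 318]
50 [131. 149.] [175. 196.]
60 [138. 150.] [180. 196.]
70 [144. 150.] [185. 195.]
80 [149. 149.] [190. 192.]
90 [154. 145.] [195. 188.]
```

```bash
python3 -m creep '[[-1,[0.4,0,0],0],[-1,[0.8,0,-0.1],0],[-1,[1.2,0,-0.2],0],[-1,[1.6,0,-0.3],0],[-1,[2,0,-0.4],0],[-1,[2.4,0,-0.5],0],[-1,[2.8,0,-0.5],0],[-1,[3.2,0,-0.5],0],[-1,[3.2,0,-0.5],0]]'; python3 m.py;python3 th.py | tail -5
```

```text
clock: 33.75
eef_pos: [584.0, -275.5, 210.1]
eef_rot: [-3.142, 0.0, -0.057]
wrist_force: [-0.4, -0.3, -2.1]
finger_gap: 12.1
finger_force: 3.0
My,Fz [ 0.053 -2.448]
grey 739 131.4 127.2 193
blob [160 160  20  16 116]
50 [119. 154.] [163. 201.]
60 [125. 155.] [168. 202.]
70 [132. 155.] [174. 201.]
80 [137. 153.] [179. 198.]
90 [142. 150.] [184. 194.]
```

```bash
python3 -m creep '[[-1,[0.3,0,0],0],[-1,[0.6,0,0],0],[-1,[0.9,0,0],0],[-1,[1.2,0,0],0],[-1,[1.5,0,0],0],[-1,[1.8,0,0],0],[-1,[1.8,0,0],0]]'; python3 m.py
python3 - <<'E'
from h import *
im=cv2.imread('pics/sN.png'); t=snap('top','t10')
print(proj('top',[600,-276,140]))
def sh(i,name):
    h=cv2.cvtColor(i,cv2.COLOR_BGR2HSV); k=lambda p: '#' if p[1]<60 and p[2]>90 else ('o' if 10<=p[0]<=21 and p[1]<175 and p[2]>170 else ('y' if 22<=p[0]<=34 and p[1]>120 else ('.' if p[2]<70 else ' ')))
    print(name); print('\n'.join(''.join(k(p) for p in r) for r in h))
sh(im[135:215,125:225][::2,::1],'scene')
sh(t[190:275,455:545][::2],'top')
E
```

```text
clock: 34.65
eef_pos: [601.8, -276.5, 210.1]
eef_rot: [-3.142, 0.0, -0.057]
wrist_force: [-1.0, 0.3, -1.6]
finger_gap: 11.9
finger_force: 3.0
My,Fz [ 0.071 -1.506]
grey 439 129.3 127.0 193
blob [160 166  16  14  70]
[[504.14655847 207.81109687]]
scene
     ooooo  . ..... .. ......                ooooooooooooooooooooooooooooo      o      o   ooooooooo
ooo     o o    ..y.  .... . . oo                 oooooooooooooooooooooooooooooo      o   o   o ooooo
ooooooo      . ....    . .. . oooooo                  oooooooooooooooooooooooooooooo      o    o  oo
oooooooooooo #  .... .  ...... oooooooooo                  ooooooooooooooooooooooooooooo      oo  o 
   oooooooooo   .....   .......ooooooooooooooo                 oooooooooooooooooooooooooooooo       
      ooooooo  # ....   . ..... oooooooooooooooo                    oooooooooooooooooooooooooooooo  
          oooo # ....   . .. .. oooooooooooooooooooo                   ooooooooooooooooooooooooooooo
            ooo # ...    . .....  o oooooooooooooooooooo                    oooooooooooooooooooooooo
               o  ... ###......  oo    o
[... 6350 characters left out ...]
                              
              ................yyy.y.                                                      
                 ............yyyyyy    y                                                  
                    ........y.yy..                                                        
                        ...yyyyy.. y                                                      
                        ..yy.yy..                                                         
                      ...yyy.y..                                                          
                     ....yyyyy.y                                                          
                    ....y.y.....
```

```bash
python3 -m creep '[[-1,[-0.6,0,-0.2],0],[-1,[-1.2,0,-0.5],0],[-1,[-1.8,0,-1],0],[-1,[-2.2,0,-1],0],[-1,[-2.2,0,-1],0],[-1,[-2.2,0,-1],0]]'; python3 m.py; python3 m.py
python3 - <<'E'
from h import *
im=cv2.imread('pics/sN.png')
h=cv2.cvtColor(im,cv2.COLOR_BGR2HSV)[150:205,135:195]
print(cv2.cvtColor(im,cv2.COLOR_BGR2HSV)[247,268], cv2.cvtColor(cv2.imread('pics/scene0.png'),cv2.COLOR_BGR2HSV)[[249,250,253],[260,268,272]])
k=lambda p:'#' if p[1]<60 and p[2]>90 else ('o' if p[0]<=21 and p[1]<165 and p[2]>130 else ('y' if 22<=p[0]<=34 and p[1]>100 else ('.' if p[2]<80 else ' ')))
print('\n'.join(''.join(k(p) for p in r) for r in h))
E
```

```text
clock: 35.5
eef_pos: [579.5, -275.3, 220.3]
eef_rot: [3.142, -0.0, -0.057]
wrist_force: [-0.6, 0.6, -1.4]
finger_gap: 11.8
finger_force: 3.0
My,Fz [-0.017 -1.405]
grey 983 136.6 131.9 189
blob [153 166  28  24 241]
My,Fz [-0.038 -1.806]
grey 982 136.6 131.7 189
blob [152 165  29  25 242]
[ 13 141 157] [[ 14 105 153]
 [ 16 126 154]
 [ 19  29 143]]
 ooooooooooooooooooooo ## ............. ..# oooooooooooooooo
  oooooooooooooooooo   ##  .... ......   ..  ooooooooooooooo
o    oooooooooooo ##.. ##  ....  ..     .. .  oooooooooooooo
ooo    ooooooooo ......###....  .   .      ..  ooooooooooooo
oooooo   ooooooo.........#   .     .    .   ..  oooooooooooo
oooooooo   oooo#...........    .        ..  .    ooooooooooo
oooooooooo   oo .............  .  .     ## .   ..ooooooooooo
oooooooooooo   #..............##. ....  ###     . oooooooooo
oooooooooooooo  ........... ..########. .### . .   ooooooooo
ooooooooooooooo#...........  ..########... ## . .   oooooooo
ooooooooooooooo .......  ...   . ########.. ##......oooooooo
ooooooooooooooo  ...    . .       ########.. ##..... ooooooo
oooooooooooooooo# .
[... 1903 characters left out ...]
 oo  ....     oooo ..........
oooooooooooooooo.. ..  ooo  ooo oo      ooo oo .............
oooooooooooooooo .    .    ooooo o oooooo   ................
oooooooooooooooo .                      .     ..............
oooooooooooooooo ..                     .     .. ...........
ooooooooooooooooo..                           ..... ........
ooooooooooooooooo .                          . .... ........
ooooooooooooooooo .                           ..............
oooooooooooooooooo.                           . ............
oooooooooooooooooo.                           .  .. .... ...
oooooooooooooooooo                        .     ............
oooooooooooooooo                            . .  ...........
```

Bowl interior is all grey (empty), wrist force dropped to the cup's own weight, balls show inside the pot. Now carry the cup back.

```bash
python3 -m creep '[[-1,[-0.5,0,0],0],[-1,[-1,0,0],0],[-1,[-1,0,-2],0],[-1,[-1,0,-5],0],[-1,[-1,0,-7],0],[-1,[-1,0,-7],0]]' 15; python3 -m creep '[[-1,[0.1,-1.5,0],0],[-1,[0.2,-4,0],0],[-1,[0.4,-7,0],0],[-1,[0.6,-10.5,0],0],[-1,[0.8,-14,0],0],[-1,[1,-17.5,0],0],[-1,[1.2,-20.5,0],0],[-1,[1.3,-23,0],0],[-1,[1.4,-25,0],0],[-1,[1.45,-26,0],0],[-1,[1.45,-26.5,0],0]]'; python3 -m creep '[[-1,[0,0,2],0],[-1,[0,0,5],0],[-1,[0,0,8],0],[-1,[0,0,11],0],[-1,[0,0,13],0],[-1,[0,0,14],0],[-1,[0,0,14.3],0],[-1,[0,0,14.3],0]]'
python3 - <<'E'
from h import *
im=snap('scene','s11'); t=snap('top','t11')
sh=lambda h:print('\n'.join(''.join('#' if p[1]<60 and p[2]>80 else ('o' if p[0]<=21 and p[1]<165 and p[2]>130 else ('y' if 22<=p[0]<=34 and p[1]>100 else ('.' if p[2]<70 else ' '))) for p in r) for r in cv2.cvtColor(h,cv2.COLOR_BGR2HSV)))
sh(t[205:262,465:530])
print(manip.read_state()['eef_pos'])
E
```

```text
clock: 36.5
eef_pos: [569.8, -275.0, 293.3]
eef_rot: [3.139, -0.005, -0.057]
wrist_force: [0.2, -0.2, -0.4]
finger_gap: 12.1
finger_force: 15.0
clock: 37.6
eef_pos: [598.8, -9.8, 289.1]
eef_rot: [-3.142, 0.002, -0.056]
wrist_force: [0.5, -0.6, -0.8]
finger_gap: 11.9
finger_force: 15.0
clock: 38.4
eef_pos: [599.4, -11.2, 147.7]
eef_rot: [3.142, -0.0, -0.058]
wrist_force: [-0.5, 0.0, -1.1]
finger_gap: 11.9
finger_force: 15.0
                                                              o o
                                                              o  
                                                                 
                                                                 
      o                                                          
                             ooo                                 
                           ooooooo                               
                          ooooooooo                              
                     oo  ooooooooooo    .                        
                   ooyyyooooooyoooooo        .                   
             
[... 2429 characters left out ...]
     .  ....         yyyyyyyyyyyyyyyyyyyy                        
       ... .           yyyyyyyyyyyyyyyy                          
       . ... .            yyyyyyyyyyyy                           
          ...                                                    
          ... ..                                                 
                .                                                
                                                                 
o                   .                                            
                                                                 
                                                                 
[599.68573362 -11.08431262 148.37550916]
```

All six balls are visible in the pot. Now roll the cup back upright on the table.

```bash
python3 -m creep '[[-1,[0,0,0.5],0],[-1,[0,0,1],0],[-1,[-0.2,0,1.4],0],[-1,[-0.6,0,1.6],0],[-1,[-1,0,1.7],0],[-1,[-1.4,0,1.8],0]]' 6; python3 th.py>/dev/null; python3 -c "
from h import *
s=manip.read_state();print(s['moment'],s['wrist_force'])"
```

```text
clock: 39.1
eef_pos: [585.7, -10.2, 130.1]
eef_rot: [3.142, -0.002, -0.057]
wrist_force: [0.1, 0.5, 6.6]
finger_gap: 12.1
finger_force: 6.0
[-0.03069181 -0.07129081  0.03715407] [0.11275731 0.4725916  6.59017858]
```

```bash
python3 -m creep '[[-1,[-0.4,0,0],0],[-1,[-0.8,0,0],0],[-1,[-1.2,0,0],0],[-1,[-1.6,0,0.05],0],[-1,[-2,0,0.1],0],[-1,[-2.4,0,0.15],0],[-1,[-2.8,0,0.2],0]]' 5;  python3 - <<'E'
from h import *
s=manip.read_state();print(s['moment'],s['wrist_force'])
im=snap('scene','s12'); p=proj('scene',s['eef_pos'])[0].astype(int); print(p)
sh=lambda h:print('\n'.join(''.join('#' if p[1]<60 and p[2]>80 else ('.' if p[2]<70 else ' ') for p in r) for r in cv2.cvtColor(h,cv2.COLOR_BGR2HSV)))
sh(im[p[1]-15:p[1]+75:2,p[0]-55:p[0]+55])
E
python3 th.py
```

```text
clock: 39.8
eef_pos: [557.0, -8.5, 127.2]
eef_rot: [-3.142, 0.0, -0.057]
wrist_force: [0.5, -0.5, -0.5]
finger_gap: 11.8
finger_force: 5.0
[ 0.01854848 -0.15519483 -0.0105085 ] [ 0.48361394 -0.54323845 -0.53491108]
[264 211]
                                               ......     . ...      ##### ...     #          ..   .   .......
                                         .###. .......       ....    ### .... ..            . .       ..  ....
                                        .....   ......   #  .. ..    ###   ..            ..         .   .  .  
                                        .....  # .....    .  . ..      ## .           ........ .     .   ..   
                                       ......  ##.....     . ....      ##           ........     .....        
.                                      ....... ##.....      ... .                 .......             ..  .   
.                                              ##.....      .. .               .......                  ..... 
.                                             .##.....        ..           .... ....              
[... 3688 characters left out ...]
                                                                                                  
                                                                                                              
                                                                                                              
                                                                #########                                     
0 [205. 214.] [258. 260.]
10 [207. 217.] [258. 266.]
20 [210. 220.] [260. 269.]
30 [214. 222.] [263. 271.]
40 [219. 224.] [267. 273.]
50 [224. 225.] [271. 274.]
60 [230. 225.] [276. 274.]
70 [235. 225.] [280. 271.]
80 [240. 221.] [285. 267.]
90 [245. 217.] [289. 262.]
```

```bash
python3 -m creep '[[-1,[-0.4,0,0.3],0],[-1,[-1,0,0.5],0],[-1,[-1.8,0,0.6],0],[-1,[-2.7,0,0.65],0],[-1,[-3.5,0,0.7],0],[-1,[-4.3,0,1.0],0]]' 4;  cat > v.py <<'E'
from h import *
s=manip.read_state();print(s['moment'],s['wrist_force'])
im=snap('scene','s13'); p=proj('scene',s['eef_pos'])[0].astype(int)
g=cv2.inRange(cv2.cvtColor(im,cv2.COLOR_BGR2HSV),(0,0,80),(180,60,255)); g[:p[1]+8]=0; g[:,:p[0]-80]=0; g[:,p[0]+70:]=0; g[p[1]+100:]=0
n,l,st,c=cv2.connectedComponentsWithStats(g); b=st[1+np.argmax(st[1:,4])]; print('u',b[0]-3,b[0]+b[2]-4,'vmax',b[1]+b[3]-4)
E
python3 v.py; python3 th.py
```

```text
clock: 40.45
eef_pos: [513.7, -6.0, 117.4]
eef_rot: [-3.142, -0.0, -0.057]
wrist_force: [-0.7, -0.1, 4.1]
finger_gap: 11.8
finger_force: 4.0
[ 0.0338477   0.14618721 -0.07848923] [-0.65030086 -0.10548859  4.1421178 ]
u 247 290 vmax 259
0 [223. 206.] [274. 251.]
10 [224. 210.] [274. 257.]
20 [227. 212.] [275. 260.]
30 [230. 214.] [278. 262.]
40 [235. 216.] [282. 264.]
50 [240. 217.] [286. 265.]
60 [245. 218.] [290. 265.]
70 [250. 218.] [294. 263.]
80 [255. 214.] [298. 259.]
90 [259. 210.] [303. 254.]
```

```bash
python3 -m creep '[[-1,[-0.7,0,0.4],0],[-1,[-1.3,0,0.9],0],[-1,[-1.9,0,1.5],0],[-1,[-2.4,0,2.2],0],[-1,[-2.8,0,2.8],0],[-1,[-2.9,0,3],0]]' 4; python3 v.py; python3 th.py|head -7
```

```text
clock: 41.1
eef_pos: [483.5, -4.2, 89.9]
eef_rot: [3.142, 0.004, -0.057]
wrist_force: [-41.7, 2.1, 71.9]
finger_gap: 11.8
finger_force: 36.0
[0.58102505 7.6927519  0.01244338] [-41.72248702   2.13946092  71.8880844 ]
u 251 293 vmax 253
0 [235. 209.] [284. 253.]
10 [236. 212.] [284. 258.]
20 [238. 215.] [285. 261.]
30 [242. 217.] [288. 263.]
40 [246. 218.] [291. 265.]
50 [250. 219.] [295. 266.]
60 [255. 220.] [299. 266.]
```

Force jumped: the cup has slid along its handle until the bowl met the fingers. Back off, then let it settle.

```bash
python3 -m creep '[[-1,[0.3,0,-0.6],0],[-1,[0.5,0,-1.0],0],[-1,[0.5,0,-1.0],0]]' 4; python3 v.py; python3 th.py|head -7
python3 - <<'E'
from h import *
s=manip.read_state(); im=cv2.imread('pics/s13.png'); p=proj('scene',s['eef_pos'])[0].astype(int); print(p)
sh=lambda h:print('\n'.join(''.join('#' if p[1]<60 and p[2]>80 else ('.' if p[2]<70 else ' ') for p in r) for r in cv2.cvtColor(h,cv2.COLOR_BGR2HSV)))
sh(im[p[1]-15:p[1]+60:2,p[0]-45:p[0]+45])
E
```

```text
clock: 41.45
eef_pos: [490.6, -4.7, 97.3]
eef_rot: [-3.142, -0.0, -0.057]
wrist_force: [0.2, 0.2, -0.9]
finger_gap: 11.7
finger_force: 6.0
[0.08795115 0.03361545 0.00160463] [ 0.1507999   0.20706275 -0.93761047]
u 249 290 vmax 254
0 [232. 208.] [282. 252.]
10 [233. 211.] [282. 257.]
20 [236. 214.] [283. 261.]
30 [239. 216.] [286. 262.]
40 [243. 218.] [289. 265.]
50 [248. 219.] [293. 266.]
60 [253. 219.] [297. 265.]
[286 205]
                                    . .......     .   ####.. ##### ...... .. .............
                                    .  ......      ...###     ## .... ..  .  ....... .   .
                                    .  ...... .  ..  .##      ##  ... ...       ..........
                                    .  ......   ... ..       ###  . ..               .....
         .###.......#.###...###..     # .....  ..  ....    .. ### ..                    ..
        ...........##............     # ......    . ..  .. . .   . ..                     
        .......## .##.##....##...    .##......    . ............    .. ..                 
       .......................... 
[... 1950 characters left out ...]
                 
              ################################# ..........                                
               ############################## ............                                
                 ###########################..............                                
                 ..######################................                                 
                   ....############# ..................                                   
                     ................................                                     
                         ........................                                         
                             ................
```

```bash
cat > fit.py <<'E'
from h import *
s=manip.read_state(); g=np.array(s['eef_pos'])+[0,0,5]; t=np.linspace(0,6.28,120)
def bb(a,d,dz):
    X=np.vstack([np.c_[d+r*np.cos(t),r*np.sin(t),0*t+z-33+dz] for r,z in((39,0),(50,40))])
    W=Ro.from_euler('zy',[s['eef_rot'][2],np.radians(a)]).apply(X)+g; u=proj('scene',W); return np.r_[u.min(0),u.max(0)],W[:,2].min()
import sys
m=np.array(eval(sys.argv[1]))
r=[]
for a in range(0,95,5):
  for d in range(50,111,5):
    for dz in(-10,0,10):
      b,z=bb(a,d,dz); r.append((np.abs(b-m).max()+max(0,-z-3)*.3,a,d,dz,z))
r.sort(); print(*[np.round(q,1).tolist() for q in r[:8]],sep='\n')
E
python3 fit.py '[249,208.5,290,254]'
```

```text
[2.6, 30.0, 70.0, -10.0, 10.2]
[2.8, 20.0, 60.0, -10.0, 27.7]
[2.8, 40.0, 65.0, 10.0, 17.5]
[2.9, 25.0, 65.0, -10.0, 19.0]
[3.0, 35.0, 70.0, 0.0, 12.4]
[3.0, 45.0, 70.0, 10.0, 8.7]
[3.3, 30.0, 65.0, 0.0, 21.4]
[3.4, 35.0, 65.0, 0.0, 15.3]
```

```bash
python3 -m creep '[[-1,[0,0,0.3],0],[-1,[0,0,0.5],0],[-1,[0,0,0.5],0]]' 4; python3 -m creep '[[-0.2,[0,0,0],0],[-0.2,[0,0,0],0],[-0.2,[0,0,0],0],[-0.2,[0,0,0],0],[-0.2,[0,0,0],0],[-0.2,[0,0,0],0],[-0.2,[0,0,0],0],[-0.2,[0,0,0],0]]'; python3 v.py
python3 - <<'E'
from h import *
t=snap('top','t14')
g=cv2.inRange(cv2.cvtColor(t,cv2.COLOR_BGR2HSV),(0,0,80),(180,70,255))
s=manip.read_state(); p=proj('top',s['eef_pos'])[0].astype(int);print(p)
sh=lambda h:print('\n'.join(''.join('#' if p[1]<70 and p[2]>80 else ('.' if p[2]<70 else ' ') for p in r) for r in cv2.cvtColor(h,cv2.COLOR_BGR2HSV)))
sh(t[205:300:2,330:420])
im=cv2.imread('pics/s13.png'); print('scene'); sh(im[200:290:2,220:340])
E
```

```text
clock: 41.8
eef_pos: [489.8, -4.7, 92.4]
eef_rot: [-3.142, 0.002, -0.057]
wrist_force: [-9.7, 1.6, 17.8]
finger_gap: 12.0
finger_force: 13.3
clock: 42.6
eef_pos: [490.4, -4.7, 92.3]
eef_rot: [3.142, -0.0, -0.057]
wrist_force: [-0.4, -1.4, -0.8]
finger_gap: 37.6
finger_force: 0.2
[0.02423482 0.10715832 0.01434271] [-0.4161691  -1.36618537 -0.82986686]
u 249 292 vmax 254
[368 261]
                                                                                          
                                                                                          
                                                                                          
                                                                                          
                                                                                          
                                                                                          
                                                                                          
                                                                                 
[... 8352 characters left out ...]
                      
                                                                                                                        
                                                                                                                        
                                                                                                                        
                                                     #########                                                          
                                             ########      #########                                                    
                                         #####                  ########
```

The fingers are open but the bowl still leans on them; withdrawing slowly toward the robot lets it settle upright.

```bash
python3 -m creep '[[-0.2,[-0.5,0,0],0],[-0.2,[-1,0,0],0],[-0.2,[-1.5,0,0],0],[-0.2,[-2,0,0],0],[-0.2,[-2.5,0,0],0],[-0.2,[-3,0,0],0],[-0.2,[-3.5,0,0],0],[-0.2,[-4,0,0],0],[-0.2,[-4.5,0,0],0]]'; python3 v.py
python3 - <<'E'
from h import *
sh=lambda h:print('\n'.join(''.join('#' if p[1]<70 and p[2]>80 else ('.' if p[2]<70 else ' ') for p in r) for r in cv2.cvtColor(h,cv2.COLOR_BGR2HSV)))
im=cv2.imread('pics/s13.png'); sh(im[200:280:2,220:350])
E
```

```text
clock: 43.6
eef_pos: [445.1, -2.1, 92.3]
eef_rot: [-3.142, -0.0, -0.057]
wrist_force: [-0.2, 1.2, 0.6]
finger_gap: 37.0
finger_force: 0.0
[0.0316348  0.04111979 0.02119696] [-0.23872374  1.19309098  0.59844285]
u 255 313 vmax 243
                             ...........##............            .  ##............ .  .   ..  . . .......... ... .....          .
                             .......## .##.##....##...         ......  ............ . . .. ..  ...... . . .................    .  
                            ..........................      ...............  ....... ### .... ##  ... .  .. .................     
                            ..........................     .............           . #### .###### .. . . .... ... .........       
                                   .                       .............         ....##########   .. .  .     .  .  .....         
                                                           .     ...    .............#######    ........  .. ...  . .             
                                                                     ...  ....... ##
[... 2222 characters left out ...]
......                                    . #.#####
                                              . .                #          . .....                                      .........
                                                     #       #          . .......                                        .........
                                                  #                  .     .                                              .....###
                                                      ##          ##.  .                                                  ........
                                                                                                                          ..
```

```bash
python3 -m creep '[[-0.2,[0,0,-3],0],[-0.2,[0,0,-7],0],[-0.2,[-1,0,-11],0],[-0.2,[-3,-3,-15],0],[-0.2,[-5,-7,-18],0],[-0.2,[-6,-12,-18],0],[-0.2,[-7,-17,-18],0],[-0.2,[-8,-22,-18],0],[-0.2,[-8,-24,-18],0],[-0.2,[-8,-24,-18],0]]'
python3 - <<'E'
from h import *
s=snap('scene','s15');t=snap('top','t15')
h=cv2.cvtColor(t,cv2.COLOR_BGR2HSV); ref=cv2.cvtColor(cv2.imread('pics/top0.png'),cv2.COLOR_BGR2HSV)
sh=lambda h:print('\n'.join(''.join('#' if p[1]<85 and p[2]>90 else ('.' if p[2]<70 else ' ') for p in r) for r in cv2.cvtColor(h,cv2.COLOR_BGR2HSV)))
sh(t[205:300:2,335:410]); print('ref');sh(cv2.imread('pics/top0.png')[205:290:2,335:410]); print('scene'); sh(s[205:285:2,235:320]); print('ref'); sh(cv2.imread('pics/scene0.png')[215:280:2,235:320])
E
```

```text
clock: 44.65
eef_pos: [378.7, 244.7, 272.0]
eef_rot: [-3.141, 0.0, -0.054]
wrist_force: [0.5, -0.3, -0.2]
finger_gap: 37.7
finger_force: 0.0
                                                                           
                                                                           
                                                                           
                                                                           
                                                                           
                                                                           
                                                                           
                                                                           
                                                                           
                                                                           
                                                                           
                                                                           
                                               
[... 11159 characters left out ...]
         ##        #### .                                
           #########                       .. ### ..                                 
            .#######                      #####......                                
             ... #####        ##     ######..........                                
               . .... ############### .... .........                                 
                . .  ..      .   .     .  ........                                   
                 ..                .  . ... ..  .                                    
                         .           .....  ...                                      
                                .   ....
```

Cup stands upright, looking just as in the first picture; the robot touches nothing. Handing in.

```bash
python3 -c "
from cell import manip
print(manip.sign_off())"
```

```text
the job is handed in; nothing more can be done
None
```

I handed the job in at about 44.7 s of the 72 s allowed, and `sign_off()` gave no verdict. By camera and force readings the plate is bottomed, the tamper is back on the board, all six balls are in the pot and the empty cup stands upright, about 50 mm nearer the robot than before. The wrist force briefly hit 83 N (limit 120 N) when the bowl jammed against the fingers, and I made no final check of the tamper or of the tumbler, opener and dominoes.

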